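# Change over the handle-drilling cradle from a sprung-flap dispenser

## Robot

A 6-joint arm with a two-finger parallel gripper is mounted at the origin on a cart in front of the work surface, level with it; the furniture and walls round the work are solid. World frame = base frame: x ahead of the robot, y to its left, z up, the work surface at z = 0. Lengths are in m, angles in rad, forces in N, time in s.
With the tool pointing down it reaches from about 0.3 to 0.75 m from the base axis. Payload 8.5 kg.
Tool frame: the origin (TCP) lies where the fingers leave the gripper's body, on its centre line; the fingertips stand 64 mm ahead of it and the grasp point (between the pads) lies 45 mm ahead of it (robot.tips_ahead is the distance from the TCP to the fingertips, in m); z points along the fingers, x is the direction in which the jaws open and shut, and the axes are right-handed (so a half turn about z gives the same grasp; the last joint's range is limited). The gripper opens to 88 mm and grips with 3 to 60 N. Pads are 18 mm wide; open, the fingers measure 123 mm over their backs; the gripper's body (75 mm by 187 mm) begins 45 mm behind the grasp point.
Start: joints at [-1.548, 0.381, 1.297, -0, 1.464, -0.215], TCP at [0.13, -0.535, 0.303] pointing down, gripper open.
Joint ranges: [-3.11, 3.11], [-0.89, 2.33], [0.22, 2.48], [-1.42, 4.56], [0.17, 2.85], [-2.88, 2.88]. Speed limits (rad/s): [2.39, 2.39, 3.14, 3.14, 3.14, 3.14].

## Interface

Orientations are given as [roll, pitch, yaw] about the fixed x, y, z axes, in that order (R = Rz(yaw) Ry(pitch) Rx(roll)).
In Python, from bench import telemetry, get_image, robot, finder gives the robot as it stands.
- The arm moves only by the tool move_arm, never from a script. Its argument "rows" is one flat list of numbers, 7 for each row, row after row: the shift along the tool's x, y, z in cm, then the turn, a rotation vector about the tool's x, y, z in rad, then the finger opening in cm, from 0 to 8.81. A call has 1 to 8 rows; each row is the pose to reach, as a shift and turn from the pose commanded when the call began, along the tool's axes at that moment; what a row does not reach only later rows make up. A row lasts 1/8 s, in which the tool goes at most 62.5 mm and 10.7 degrees, less where a joint would pass 70% of its speed; a pose out of reach is approached as far as the arm can. A call with a gripper value outside its range is refused whole. The fingers move at their own pace and stop on an object; "force" is the grip in N (left out, the last holds). Time passes only in rows, so rows that repeat a pose let the fingers close. It gives the time, the measured TCP pose, the force and the opening at its end, in the units of the state.
- telemetry.get_obs(): the state, without advancing time (a new reading comes with each control period).
- get_image(name): name is "scene" or "top"; returns a dict with "pixels" (400x640x3 uint8, red, green, blue), "fx", "fy", "cx", "cy" (pixels), "D" ([k1, k2, p1, p2, k3] as OpenCV has them; the pictures are not rectified), "position" and "orientation" of the camera in the world. Camera axes: x right, y up, looking along -z (the intrinsics and any distortion apply to the point x, -y, -z); pixel columns grow to the right and rows downward; lengths in m; the calibration is good to about 2 mm. A picture is of the moment at which its call begins. There is no depth.
- robot.close_job(): hands the job in, once; it reports no verdict.
Trained networks look in a picture, given as the dict that the camera call returned (one of the last four; its "shot" number tells which), for a name from the list of things; names that differ only in an ending like _2 or _b are one class to them, and where a whole thing is asked for, a point or a joint stands for the part that bears it (a point fixed in the world has none). Each returns a list of dicts, best first, with "conf" (0 to 1); they miss things now and then, are a little off and sometimes report something else, mostly with a low value. They report only what shows in the picture. A call takes as long as a camera call.
- finder.boxes_of(picture, label): "position" ([column, row] as shares, 0 to 1, of the picture: columns of its width, rows of its height, amid what is visible of it).
- finder.regions_of(picture, label): "mask" (400x640 bool, what is visible of it) and "position" ([column, row] as shares, 0 to 1, of the picture: columns of its width, rows of its height, amid what is visible of it).
The state is a dict: "clock": time; "q": joint angles; "qvel": joint speeds; "joint_torque": joint torques, N m; "tool_pos": TCP position; "eef_rot": TCP orientation; "ft_force": force on the tool from outside, world axes, zero at the start; "wrist_torque": the same for the moment, N m; "width": opening from 0.0 (shut) to 1.0 (fully open).
Only numpy, scipy, OpenCV 4.12 (cv2) and the standard library are available. Lean on these libraries where they do the work, as an engineer would, in place of code of your own. Each camera call takes 0.05 s, during which the arm holds its last target.

## Task

Change over the drilling cradle: first lift the dark finished file handle out of its saddles and lay it flat in the empty wooden tray. Then pull the sprung clear flap of the grey dispenser towards its front, hold it open while you take out the pale handle blank lying behind it, and lay the blank down in the two saddles of the cradle with one end butted against the steel stop plate (either end). Let the flap close again and leave the glue bottle, the tamper and the tray of tools as they are.

Things in the scene. Friction and masses are not known exactly. Their poses are not given: they have to be found in the camera images.
- dispenser: Low grey steel handle dispenser, 180 mm deep (x) by 160 mm wide (y) by 86 mm high, fixed to the bench. Its x axis points to its back, so its front, closed by the clear flap, faces -x; origin on the bench under its middle, 84 mm behind the flap's hinge line. Cheeks at y = +-76 to 80 mm; over the back part a flat hood, top at 86 mm.
- finger_cutout (a point): Middle of the finger cut-out in the hood (86 mm above the bench), x = -3 mm in the dispenser's frame: from x = -32 to 26 mm, 100 mm wide (y), open towards the flap. Shut fingers go down here just behind the flap's free edge. Spare handles that cannot come out lie from x = 22 mm on, tops at 77 mm and more: stay clear of them.
- blank_pocket (a point): Where the centre of the blank starts: x = -55.5 mm, y = 0, 57.5 mm above the bench in the dispenser. The blank lies along y on two rails, 10 mm wide at y = +-42 mm, 43 mm high, between nubs (53 mm high in front, 51 mm behind); between the rails the fingers have room down to the floor. The flap's lip covers the front half of its top.
- flap (a joint): Angle of the clear flap, rad: 0 shut, growing as it tips out to the dispenser's front (-x), to 1.4 (stop). It is bent: an upright panel, 148 mm wide and 72 mm high above the hinge, then a level lip reaching 30 mm back over the blank, with an 8 mm bead on its free edge; 3 mm thick. Springs shut it (0.13 to 0.24 N m, 2 to 4 N at the edge) unless held; it slides along the fingers.
- flap_edge (a point): Middle of the bead on the flap's free edge (moves with the flap). Shut, it is 30 mm behind the hinge line and 84 mm above the bench; the top of the blank, 72 mm above the bench, reaches from 14 to 43 mm behind the hinge line. Hook it with the tips between these heights and pull to the front; past 0.3 rad the blank is clear.
- flap_hinge (a point): Middle of the flap's hinge line, 12 mm above the bench, at x = -84 mm in the dispenser's frame; its axes are the dispenser's.
- blank_center (a point): Centre of the pale wooden handle blank (29 mm wide, 29 mm high, 130 mm long along its y axis, 50 g). It starts in the dispenser under the flap, 28.5 mm behind the hinge line, its centre 57.5 mm above the bench and up to 6 mm off the middle of the dispenser; free to be lifted straight up once the flap is open.
- blank_handle: The pale handle blank; origin in the middle of its underside, y along its length, z up at the start.
- finished_center (a point): Centre of the dark finished file handle (25 mm wide and high, 140 mm long along its y axis, 50 g). It starts in the cradle's saddles, its centre 38 mm above the bench.
- finished_handle: The dark finished handle; origin in the middle of its underside, y along its length, z up at the start.
- cradle: Drilling cradle fixed to the bench: dark wood base 66 (x) by 200 (y) by 12 mm; origin under its middle. Handles lie along y in two aluminium saddles, 14 mm thick, at y = +-42 mm: seat 26 mm above the bench, 34 mm wide between prongs, flaring out from 37 to 49 mm height; 70 mm free between the saddles. Steel stop plate at the +y end: inner face at y = 72 mm, 54 mm wide, 66 mm high.
- cradle_seat (a point): Where the centre of the blank is when it lies in the saddles against the stop plate: at x = 0, y = 7 mm, z = 40.5 mm of the cradle; its axes are the cradle's.
- empty_tray: The empty one of two equal open plywood trays, 120 mm (x) by 200 mm (y) by 30 mm high, walls and floor 6 mm (inside 108 by 188 mm), 0.45 kg, loose; origin under its middle.
- tool_tray: The other tray, of the same size, with pliers and a flat spanner lying in it; bystander. Origin under its middle.
- glue_bottle: White glue bottle with a red needle cap, 29 mm in diameter, 110 mm high, standing right of the dispenser; origin under it; bystander.
- tamper: Steel tamper, 51 mm in diameter, 166 mm high, standing on its black foot near the front edge of the bench; origin under it; bystander.

How it is judged:
By the outcome, as a careful person would: the job done as asked, in the order asked, and still so for the second after the job is handed in, with the robot touching nothing.
It also fails if it takes over 67 s, if anything falls off the work surface, if the arm or the gripper's body presses on something with over 40 N, if the wrist force passes 120 N, or if a joint passes its speed limit or range.

## Working session

There is one attempt and no reset: what is moved stays moved. The work goes in short steps, Python scripts to look and compute and a tool call to move; the robot and the scene stay as the last step left them, time stands still between calls to the robot, and variables do not carry over. Pictures are saved under pics/ and viewed, and the job is handed in when it is done.

Besides the shell and the picture viewer there is one more tool, called after "Call:" in YAML: its name, and indented under it one key for each argument. move_arm: Moves the arm, as the interface text tells. Its arguments: {"type":"object","properties":{"rows":{"type":"array","items":{"type":"number"}},"force":{"type":"number"}},"required":["rows"]}

```bash
ls; mkdir -p pics
python3 - <<'E'
from bench import telemetry, get_image, robot, finder
import cv2, json, numpy as np
print(telemetry.get_obs())
for n in ["scene","top"]:
    im=get_image(n)
    cv2.imwrite(f"pics/{n}0.png",im["pixels"][:,:,::-1])
    print({k:v for k,v in im.items() if k!="pixels"})
    for l in ["dispenser","flap","blank_handle","finished_handle","cradle","empty_tray","tool_tray","glue_bottle","tamper","flap_edge"]:
        b=finder.boxes_of(im,l)
        print(l,[(round(x["conf"],2),[round(x["position"][0]*640,1),round(x["position"][1]*400,1)]) for x in b[:3]])
E
```

```text
pics
{'clock': 0.0, 'q': array([-1.54829426e+00,  3.81170699e-01,  1.29826267e+00, -3.26625048e-05,
        1.46357866e+00, -2.15286385e-01]), 'qvel': array([ 0.00015909,  0.00092354, -0.00064355, -0.00147747,  0.00109682,
       -0.00074146]), 'joint_torque': array([-3.60174854e-04, -4.37934780e+01, -2.24562049e+01,  7.13256723e-02,
        3.52418376e-02, -1.26301434e-04]), 'tool_pos': array([ 0.12954918, -0.5343258 ,  0.30215064]), 'eef_rot': array([-3.14132116e+00,  1.39354000e-03, -1.33300416e+00]), 'ft_force': array([-0.33169191,  1.09372276,  0.50745597]), 'wrist_torque': array([-0.01993907, -0.01633585, -0.01017415]), 'width': 1.0078121754335456}
{'fx': 393.7355246717801, 'fy': 393.7355246717801, 'cx': 320.12129971171197, 'cy': 197.83584427492286, 'D': array([-0.07138287,  0.        ,  0.        ,  0.        ,  0.        ]), 'position': array([-0.02516516,  0.36890062,  0.90532363]), 'orientation': array([ 0.67550883, -0.0043815 , -2.12063221]), 'shot': 1}
dispenser [(0.65, [325.2, 179.2])]
flap [(0.96, [341.3, 192.7])]
blank_handle []
finished_handle [(0.62, [427.9, 179.4])]
[... 219 characters left out ...]
]
flap_edge [(0.97, [339.8, 192.4])]
{'fx': 417.0802067800424, 'fy': 417.0802067800424, 'cx': 313.02686462658744, 'cy': 207.4847309598677, 'D': array([-0.04369098,  0.        ,  0.        ,  0.        ,  0.        ]), 'position': array([0.43539415, 0.01831744, 1.3015953 ]), 'orientation': array([ 0.07440338, -0.02002761, -1.5470012 ]), 'shot': 2}
dispenser [(0.74, [327.3, 181.6])]
flap [(0.89, [326.4, 203.4])]
blank_handle []
finished_handle [(0.56, [403.7, 236.3]), (0.43, [401.1, 232.3])]
cradle [(0.77, [402.4, 232.7])]
empty_tray [(0.8, [205.0, 183.4])]
tool_tray [(0.75, [195.6, 235.8])]
glue_bottle [(0.42, [398.6, 235.1])]
tamper [(0.65, [266.8, 252.2])]
flap_edge [(0.79, [326.7, 205.3])]
```

View pics/scene0.png

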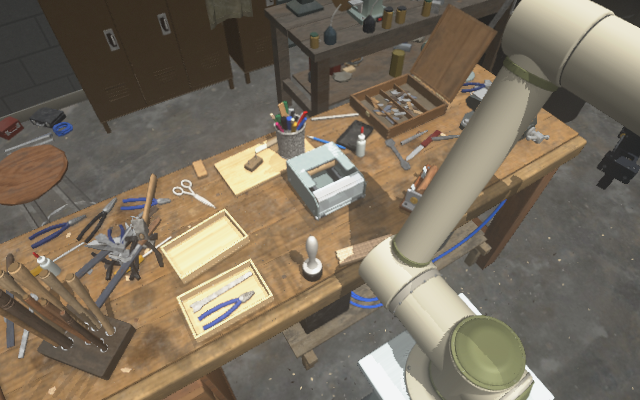

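View pics/top0.png

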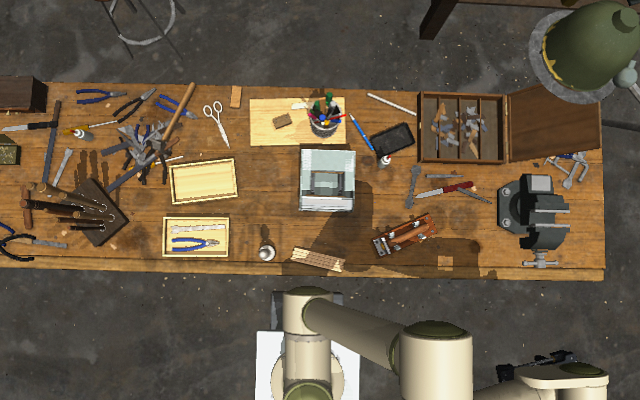

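```bash
cat > h.py <<'E'
from bench import telemetry, get_image, robot, finder
import cv2, numpy as np
from scipy.spatial.transform import Rotation as R
from scipy.optimize import least_squares
F=np.diag([1.,-1.,-1.])
def cam(im):
    Rw=R.from_euler('xyz',im['orientation']).as_matrix()@F  # cv cam->world
    K=np.array([[im['fx'],0,im['cx']],[0,im['fy'],im['cy']],[0,0,1.]])
    return Rw,np.array(im['position']),K,np.array(im['D'],float)
def proj(im,P):
    Rw,t,K,D=cam(im); P=np.atleast_2d(P).astype(float)
    rv=cv2.Rodrigues(Rw.T)[0]; tv=-Rw.T@t
    return cv2.projectPoints(P.reshape(-1,1,3),rv,tv,K,D)[0].reshape(-1,2)
def back(im,uv,z):
    Rw,t,K,D=cam(im); uv=np.atleast_2d(uv).astype(float)
    n=cv2.undistortPoints(uv.reshape(-1,1,2),K,D).reshape(-1,2)
    d=np.c_[n,np.ones(len(n))]@Rw.T
    s=(z-t[2])/d[:,2]
    return t+d*s[:,None]
def tri(obs):
    A=[];b=[]
    for im,uv in obs:
        Rw,t,K,D=cam(im); n=cv2.undistortPoints(np.array(uv,float).reshape(1,1,2),K,D).ravel()
        d=Rw@np.array([*n,1]); d/=np.linalg.norm(d); M=np.eye(3)-np.outer(d,d); A.append(M); b.append(M@t)
    return np.linalg.lstsq(np.vstack(A),np.hstack(b),rcond=None)[0]
def crop(im,box,s,name,draw=[]):
    x0,y0,x1,y1=box
    c=cv2.resize(im['pixels'][y0:y1,x0:x1,::-1].copy(),None,fx=s,fy=s,interpolation=cv2.INTER_CUBIC)
    for pts,col in draw:
        q=((np.array(pts)-[x0,y0]+.5)*s-.5).astype(int)
        cv2.polylines(c,[q.reshape(-1,1,2)],False,col,1,cv2.LINE_AA)
    cv2.imwrite(name,c)
def boxw(w,d,h,x,y,yaw,z0=0):
    c=[(-w/2,-d/2),(w/2,-d/2),(w/2,d/2),(-w/2,d/2),(-w/2,-d/2)]
    M=np.array([[np.cos(yaw),-np.sin(yaw)],[np.sin(yaw),np.cos(yaw)]])
    p=np.array(c)@M.T+[x,y]
    return np.c_[p,np.full(5,z0)],np.c_[p,np.full(5,z0+h)]
import pickle
E
python3 - <<'E'
from h import *
t=get_image("top"); s=get_image("scene")
pickle.dump((t,s),open("ims0.pkl","wb"))
crop(t,(270,130,370,230),6,"pics/t_disp.png")
crop(t,(360,200,450,270),8,"pics/t_crad.png")
crop(t,(150,140,260,270),4,"pics/t_tray.png")
crop(s,(270,120,390,240),5,"pics/s_disp.png")
crop(s,(390,150,450,220),8,"pics/s_crad.png")
E
```

```text
(no output)
```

View pics/t_disp.png

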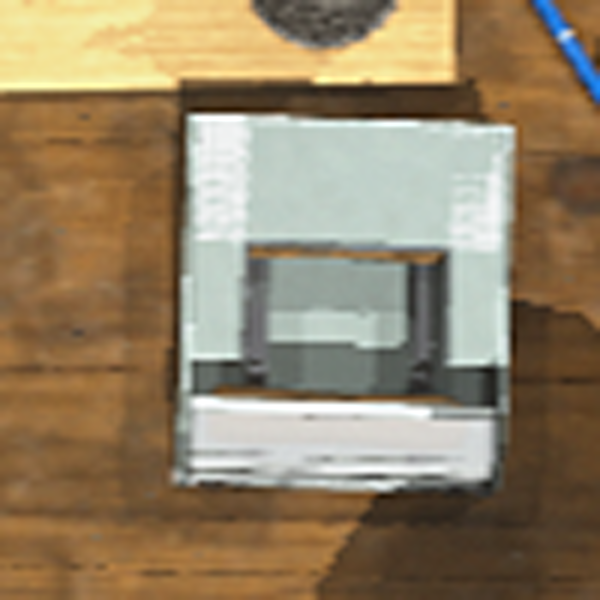

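View pics/t_crad.png

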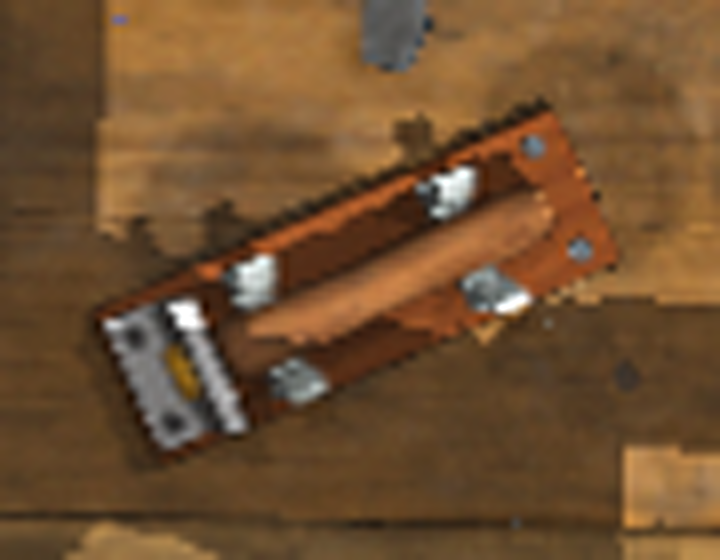

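View pics/s_disp.png

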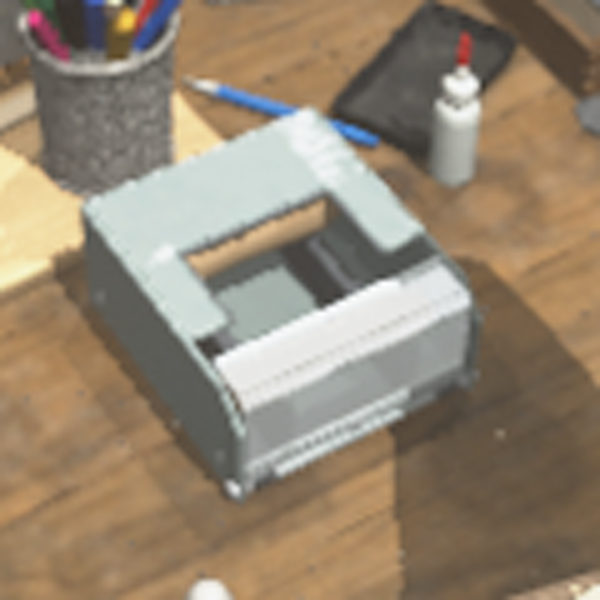

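View pics/s_crad.png

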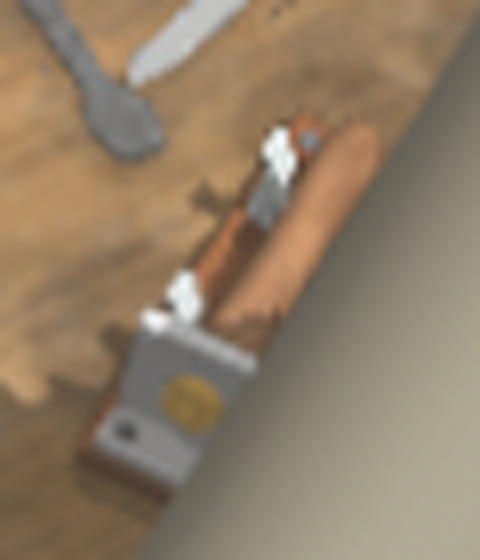

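View pics/t_tray.png

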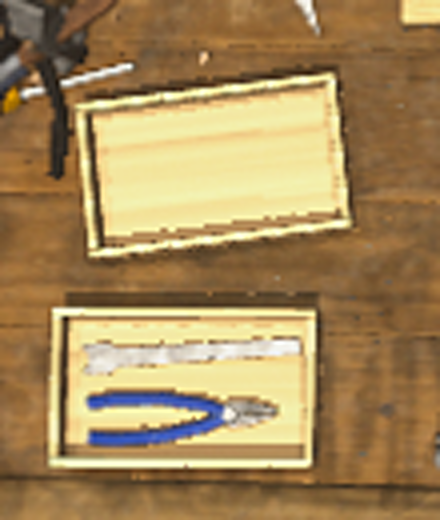

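```bash
cat > fit0.py <<'E'
from h import *
t,s=pickle.load(open("ims0.pkl","rb"))
def px(c,o,k): return (np.array(c,float)+.5)/k-.5+np.array(o)
def W(p,loc):
    x,y,a=p; L=np.array(loc,float); M=np.array([[np.cos(a),-np.sin(a)],[np.sin(a),np.cos(a)]])
    return np.c_[L[:,:2]@M.T+[x,y],L[:,2]]
def fit(obs,p0):
    f=lambda p: np.concatenate([(proj(im,W(p,[l]))-px(c,o,k)).ravel() for im,l,c,o,k in obs])
    r=least_squares(f,p0,loss='soft_l1'); print(np.round(r.x,4)); print(np.round(f(r.x).reshape(-1,2),1).tolist()); return r.x
m=1e-3
T=((270,130),6);S=((270,120),5)
D=[(t,(.09,.08,.086),(188,115),*T),(t,(.09,-.08,.086),(515,125),*T),(t,(.026,.05,.086),(250,247),*T),(t,(.026,-.05,.086),(447,250),*T),
(s,(.09,.08,.086),(85,207),*S),(s,(.09,-.08,.086),(312,108),*S),(s,(.026,.05,.086),(188,260),*S),(s,(.026,-.05,.086),(327,193),*S),(s,(-.032,.05,.086),(222,332),*S),(s,(-.032,-.05,.086),(378,250),*S)]
d=fit(D,[.55,0,0])
C=((360,200),8)
cr=fit([(t,(.033,.1,.012),(98,315),*C),(t,(-.033,.1,.012),(165,463),*C),(t,(.033,-.1,.012),(550,103),*C),(t,(-.033,-.1,.012),(620,265),*C)],[.4,-.25,.4])
Y=((150,140),4)
et=fit([(t,(a*.06,b*.1,.03),c,*Y) for a,b,c in [(1,1,(76,105)),(1,-1,(337,72)),(-1,1,(92,256)),(-1,-1,(352,226))]],[.5,.35,0])
np.save("fit0.npy",[d,cr,et])
def line(im,p,loc): return proj(im,W(p,loc))
def boxl(x0,x1,y0,y1,z): return [(x0,y0,z),(x1,y0,z),(x1,y1,z),(x0,y1,z),(x0,y0,z)]
G=(0,255,0);Rr=(0,0,255)
for im,b,k,n in [(t,(270,130,370,230),6,"t"),(s,(270,120,390,240),5,"s")]:
    crop(im,b,k,f"pics/{n}_dfit.png",[(line(im,d,boxl(-.09,.09,-.08,.08,.086)),G),(line(im,d,boxl(-.032,.026,-.05,.05,.086)),G),(line(im,d,boxl(-.09,.09,-.08,.08,0)),Rr),(line(im,d,[(-.054,-.074,.084),(-.054,.074,.084)]),Rr)])
for im,b,k,n in [(t,(360,200,450,270),8,"t"),(s,(390,150,450,220),8,"s")]:
    crop(im,b,k,f"pics/{n}_cfit.png",[(line(im,cr,boxl(-.033,.033,-.1,.1,.012)),G),(line(im,cr,boxl(-.027,.027,.072,.072,.066)),Rr)]+[(line(im,cr,boxl(-.017,.017,y-.007,y+.007,.037)),Rr) for y in(-.042,.042)]+[(line(im,cr,[(0,-.07,.0505),(0,.07,.0505)]),G)])
for l in ["finished_handle","cradle"]:
    pass
E
python3 fit0.py
```

```text
[ 0.6098 -0.0432 -0.0025]
[[-0.2, -0.1], [-0.7, -0.1], [-1.0, -0.4], [0.1, 0.1], [-0.9, 0.1], [0.5, 0.1], [-1.4, -0.5], [0.7, -0.2], [2.4, -1.5], [1.6, 1.0]]
[ 0.4527 -0.2914  0.4414]
[[-0.8, -0.2], [-0.4, 0.8], [0.6, 0.2], [0.7, -0.8]]
[0.6045 0.3339 0.1462]
[[0.3, -0.4], [-0.4, 0.0], [0.0, 0.4], [0.1, 0.0]]
```

Run:
```python
import cv2,numpy as np
a=[cv2.imread(f"pics/{n}.png") for n in ["t_dfit","s_dfit","t_cfit","s_cfit"]]
def st(x,y):
    h=400; f=lambda i: cv2.resize(i,(int(i.shape[1]*h/i.shape[0]),h)); return np.hstack([f(x),f(y)])
cv2.imwrite("pics/fitd.png",np.hstack([a[0],a[1]])[:, :][::1]); 
cv2.imwrite("pics/fitd.png",st(a[0],a[1]));cv2.imwrite("pics/fitc.png",st(a[2],a[3]))
```

```text
(no output)
```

View pics/fitd.png

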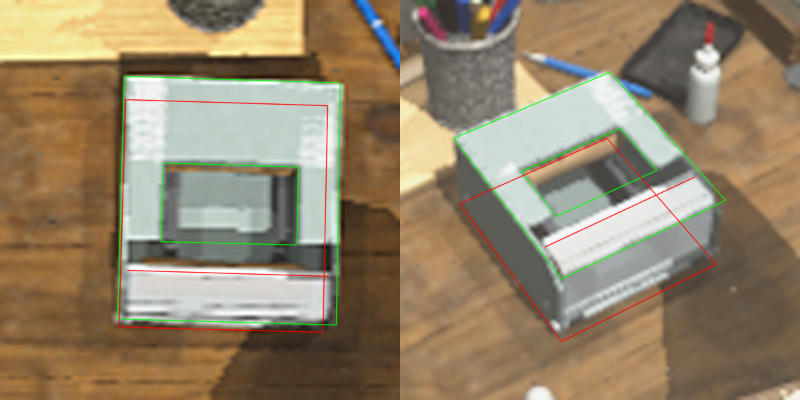

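View pics/t_cfit.png

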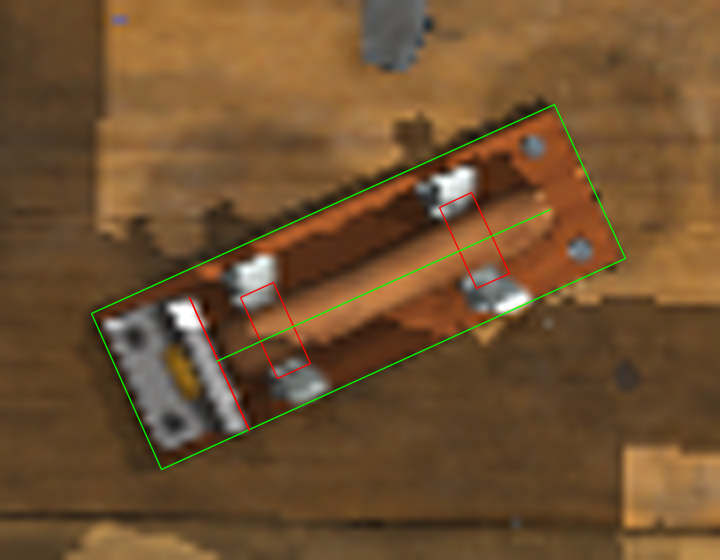

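View pics/s_cfit.png

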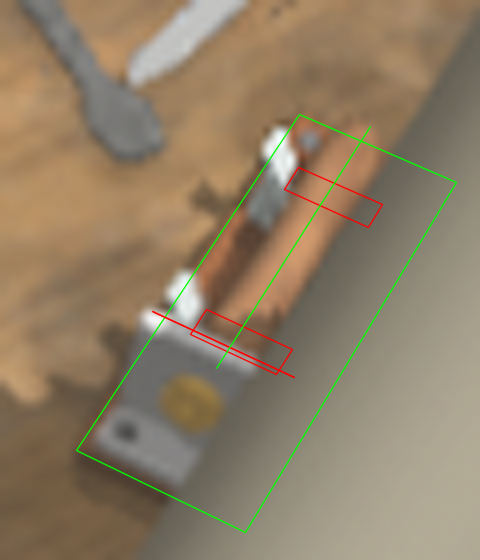

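```bash
cat > go.py <<'E'
# usage: go.py x y z yaw  (TCP target) -> row in tool axes; stores the commanded pose with rounding
import sys,json,os,numpy as np
from bench import telemetry
f="cmd.json"
if not os.path.exists(f): json.dump([0.13,-0.535,0.303,-1.333],open(f,"w"))
c=json.load(open(f)); o=telemetry.get_obs()
print("clk",round(float(o['clock']),2),"cmd",np.round(c,4),"meas",np.round(o['tool_pos'],4),np.round(o['eef_rot'],4),"F",np.round(o['ft_force'],1),"w",round(float(o['width'])*8.81,2))
if len(sys.argv)>1:
    x,y,z,w=map(float,sys.argv[1:5]); d=np.array([x,y,z])-c[:3]; a=c[3]
    r=[d[0]*np.cos(a)+d[1]*np.sin(a), d[0]*np.sin(a)-d[1]*np.cos(a), -d[2]]
    r=np.round(np.array(r)*100,2); t=round(-(w-a),3)
    m=[r[0]*np.cos(a)+r[1]*np.sin(a), r[0]*np.sin(a)-r[1]*np.cos(a), -r[2]]
    n=[c[i]+m[i]/100 for i in range(3)]+[a-t]
    print("row",*r,0,0,t); json.dump(n,open(f,"w"))
E
python3 go.py 0.4527 -0.2914 0.2 0.4414
```

```text
clk 1.2 cmd [ 0.13  -0.535  0.303 -1.333] meas [ 0.1296 -0.5345  0.3027] [-3.1416e+00  1.0000e-04 -1.3330e+00] F [-0.7 -0.2  1.1] w 8.84
row -16.07 -37.1 10.3 0 0 -1.774
```

Call:
move_arm:
  rows: [-16.07,-37.1,0,0,0,-1.774,8.8,-16.07,-37.1,0,0,0,-1.774,8.8,-16.07,-37.1,0,0,0,-1.774,8.8,-16.07,-37.1,0,0,0,-1.774,8.8,-16.07,-37.1,10.3,0,0,-1.774,8.8,-16.07,-37.1,10.3,0,0,-1.774,8.8,-16.07,-37.1,10.3,0,0,-1.774,8.8,-16.07,-37.1,10.3,0,0,-1.774,8.8]
  force: 20

```text
clock: 2.2
tool_pos: [0.4537, -0.2882, 0.1973]
eef_rot: [-3.137, 0.002, 0.177]
ft_force: [0.3, -0.5, 0.6]
width: 0.998
```

Call:
move_arm:
  rows: [0,0,0,0,0,-0.27,8.8,0,0,0,0,0,-0.27,8.8,0,0,0,0,0,-0.27,8.8]

```text
clock: 2.58
tool_pos: [0.4523, -0.291, 0.1998]
eef_rot: [3.142, -0.0, 0.436]
ft_force: [-0.0, 0.3, 0.8]
width: 1.002
```

Run:
```python
from h import *
o=telemetry.get_obs(); print(o['tool_pos'],o['eef_rot'])
t=get_image("top"); s=get_image("scene"); pickle.dump((t,s),open("ims1.pkl","wb"))
d,cr,et=np.load("fit0.npy")
crop(t,(350,190,460,280),7,"pics/t1.png"); crop(s,(360,80,500,220),4,"pics/s1.png")
p=o['tool_pos']; 
for im in (t,s): print(proj(im,[p-[0,0,.064]]))
```

```text
[ 0.45230398 -0.29095511  0.19976452] [ 3.14153910e+00 -1.75055479e-05  4.36173747e-01]
[[414.82062422 235.08180966]]
[[433.14785524 159.62049424]]
```

View pics/s1.png

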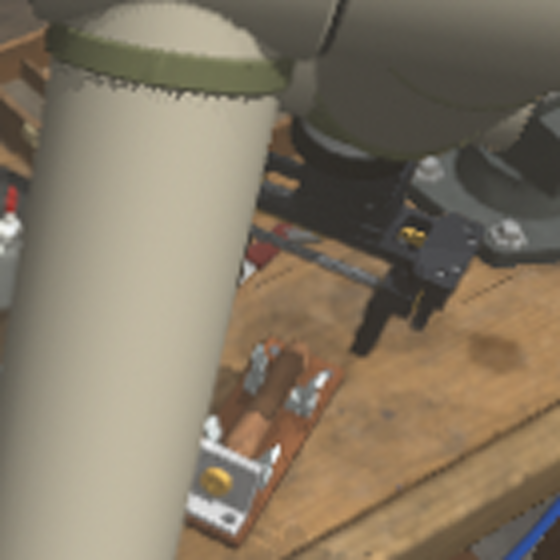

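View pics/t1.png

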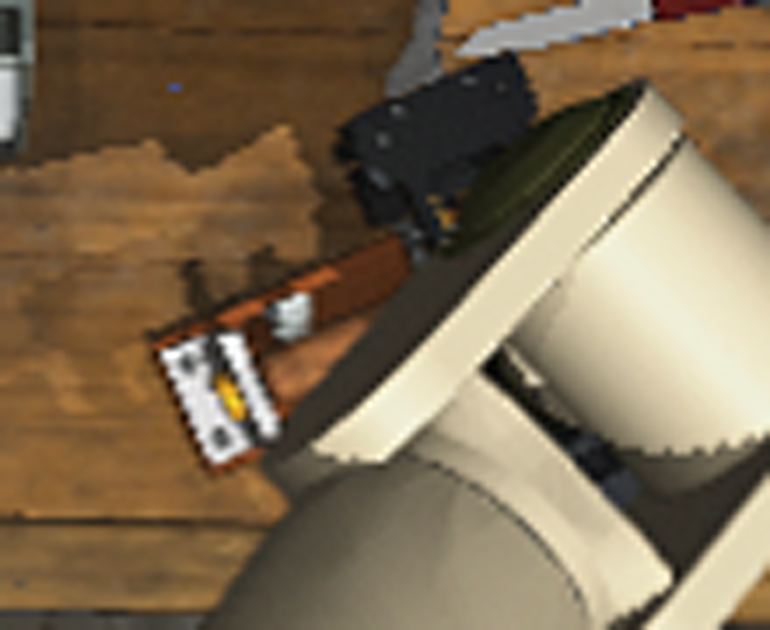

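Run:
```python
from h import *
exec(open("fit0.py").read().split("m=1e-3")[0].split("t,s=")[1].split("\n",1)[1])
t,s=pickle.load(open("ims1.pkl","rb"))
d,cr,et=np.load("fit0.npy")
def boxl(x0,x1,y0,y1,z): return [(x0,y0,z),(x1,y0,z),(x1,y1,z),(x0,y1,z),(x0,y0,z)]
G=(0,255,0);Rr=(0,0,255)
L=lambda im,l:proj(im,W(cr,l))
dr=[(L(s,boxl(-.033,.033,-.1,.1,.012)),G),(L(s,boxl(-.027,.027,.072,.072,.066)),Rr),(L(s,[(0,-.07,.0505),(0,.07,.0505)]),G)]+[(L(s,boxl(-.017,.017,y-.007,y+.007,.037)),Rr) for y in(-.042,.042)]
crop(s,(400,155,450,220),9,"pics/s1c.png",dr)
crop(s,(400,155,450,220),9,"pics/s1n.png",[])
a=cv2.imread("pics/s1c.png");b=cv2.imread("pics/s1n.png");cv2.imwrite("pics/s1cc.png",cv2.resize(np.hstack([b,a]),(800,520)))
```

```text
(no output)
```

View pics/s1cc.png

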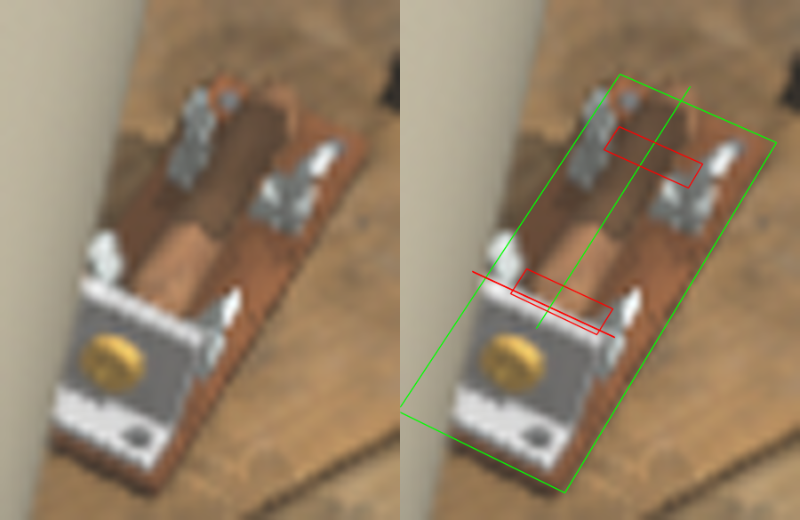

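```bash
python3 - <<'E'
import json
c=json.load(open("cmd.json"));c[3]=0.436;json.dump(c,open("cmd.json","w"))
E
python3 go.py 0.453 -0.2905 0.09 0.4414
```

```text
clk 2.67 cmd [ 0.4527 -0.2914  0.2     0.436 ] meas [ 0.4523 -0.291   0.1998] [ 3.1415e+00 -1.0000e-04  4.3510e-01] F [ 0.1 -0.2  0.1] w 8.81
row 0.07 -0.07 11.0 0 0 -0.005
```

Call:
move_arm:
  rows: [0.1,-0.1,5,0,0,0,8.8,0.1,-0.1,9,0,0,0,8.8,0.1,-0.1,11,0,0,0,8.8,0.1,-0.1,11,0,0,0,8.8,0.1,-0.1,11,0,0,0,1.5,0.1,-0.1,11,0,0,0,1.5,0.1,-0.1,11,0,0,0,1.5,0.1,-0.1,11,0,0,0,1.5]
  force: 20

```text
clock: 3.68
tool_pos: [0.4528, -0.2897, 0.0901]
eef_rot: [3.141, -0.0, 0.437]
ft_force: [0.2, -0.1, -0.5]
width: 0.567
```

Call:
move_arm:
  rows: [0,0,0,0,0,0,1.5,0,0,0,0,0,0,1.5,0,0,0,0,0,0,1.5,0,0,0,0,0,0,1.5,0,0,0,0,0,0,1.5]

```text
clock: 4.3
tool_pos: [0.4527, -0.2896, 0.0897]
eef_rot: [-3.142, 0.0, 0.437]
ft_force: [0.1, -0.4, 0.2]
width: 0.28
```

```bash
python3 - <<'E'
import json
json.dump([0.453,-0.2905,0.09,0.436],open("cmd.json","w"))
E
python3 go.py 0.6045 0.3339 0.25 0.146
```

```text
clk 4.3 cmd [ 0.453  -0.2905  0.09    0.436 ] meas [ 0.4527 -0.2896  0.0897] [-3.1416  0.      0.4371] F [ 0.1 -0.4  0.2] w 2.47
row 40.1 -50.2 -16.0 0 0 0.29
```

Call:
move_arm:
  rows: [0,0,-3,0,0,0,1.5,0,0,-9,0,0,0,1.5,0,0,-14,0,0,0,1.5,2,-2.5,-16,0,0,0,1.5,5,-6.3,-16,0,0,0.05,1.5,8,-10,-16,0,0,0.1,1.5,11,-13.8,-16,0,0,0.15,1.5,14,-17.5,-16,0,0,0.2,1.5]

```text
clock: 5.3
tool_pos: [0.5056, -0.0702, 0.2498]
eef_rot: [-3.142, 0.0, 0.235]
ft_force: [0.6, -0.0, -1.1]
width: 0.281
```

Run:
```python
from h import *
o=telemetry.get_obs(); print(o['tool_pos'],o['eef_rot'],o['width']*8.81)
s=get_image("scene"); crop(s,(240,60,480,240),3.3,"pics/s2.png")
```

```text
[ 0.50559357 -0.07022508  0.24975602] [-3.14156224e+00  1.31154966e-05  2.35245669e-01] 2.471685490317901
```

View pics/s2.png

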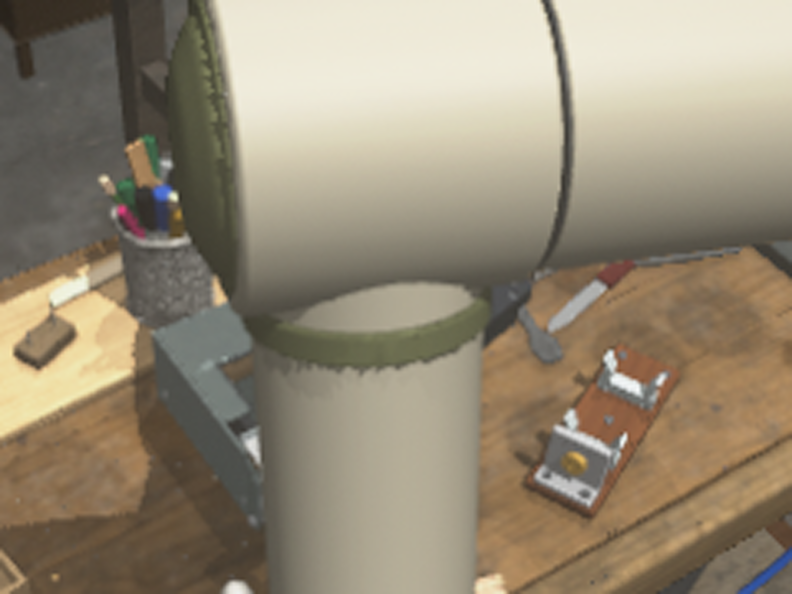

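```bash
python3 - <<'E'
import json
json.dump([0.506,-0.0727,0.25,0.236],open("cmd.json","w"))
E
python3 go.py 0.6045 0.3339 0.15 0.146
```

```text
clk 5.35 cmd [ 0.506  -0.0727  0.25    0.236 ] meas [ 0.506  -0.0659  0.2498] [-3.1394e+00 -5.0000e-04  2.3610e-01] F [-1.4  3.7 -1.7] w 2.47
row 19.08 -37.23 10.0 0 0 0.09
```

Call:
move_arm:
  rows: [2.7,-5.2,0,0,0,0.03,1.5,5.4,-10.6,0,0,0,0.06,1.5,8.1,-15.9,0,0,0,0.09,1.5,10.9,-21.3,0,0,0,0.09,1.5,13.6,-26.6,0,0,0,0.09,1.5,16.4,-31.9,0,0,0,0.09,1.5,19.1,-37.2,2,0,0,0.09,1.5,19.1,-37.2,6,0,0,0.09,1.5]

```text
clock: 6.35
tool_pos: [0.6039, 0.3385, 0.1894]
eef_rot: [-3.14, -0.003, 0.151]
ft_force: [-0.2, -0.4, -0.6]
width: 0.284
```

Run:
```python
from h import *
o=telemetry.get_obs(); print(o['tool_pos'],o['eef_rot'],o['width']*8.81)
t=get_image("top");s=get_image("scene"); pickle.dump((t,s),open("ims2.pkl","wb"))
o=telemetry.get_obs(); print(o['tool_pos'],o['eef_rot'],o['width']*8.81)
crop(s,(130,100,320,280),3.5,"pics/s3.png")
crop(t,(150,100,300,230),4,"pics/t3.png")
crop(t,(360,200,450,270),8,"pics/t3c.png")
crop(s,(390,150,450,220),8,"pics/s3c.png")
```

```text
[0.60394714 0.33853561 0.18937725] [-3.14041316 -0.00337717  0.15137642] 2.499858541545484
[0.6022455  0.33491364 0.1846701 ] [3.13971421 0.00920676 0.14836838] 2.4931862391430055
```

View pics/s3.png

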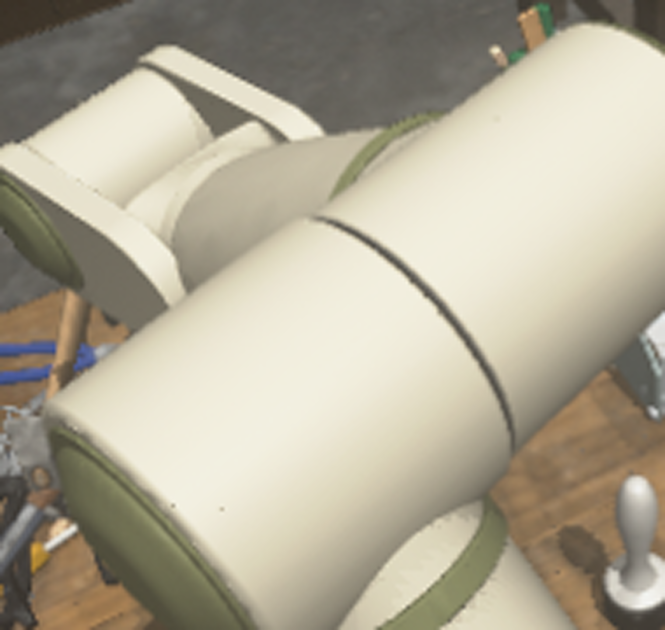

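View pics/t3.png

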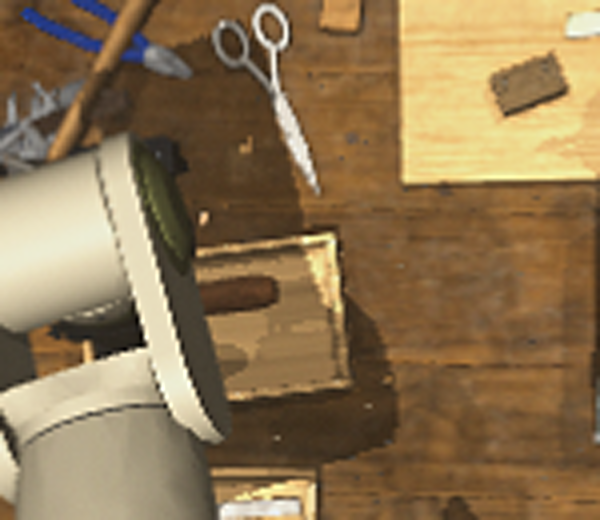

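View pics/s3c.png

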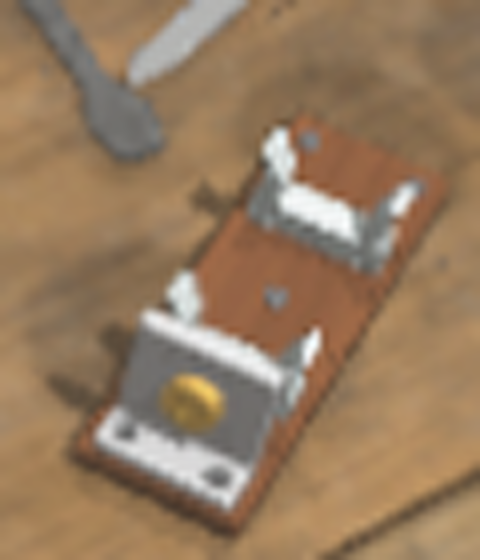

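View pics/t3c.png

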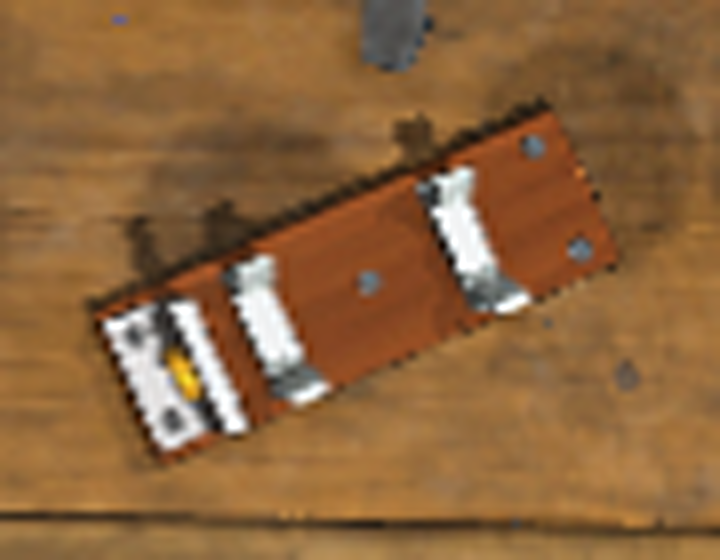

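Call:
move_arm:
  rows: [0,0,5,0,0,0,1.5,0,0,9,0,0,0,1.5,0,0,11,0,0,0,1.5,0,0,11.7,0,0,0,1.5,0,0,11.7,0,0,0,1.5,0,0,11.7,0,0,0,4.2,0,0,11.7,0,0,0,4.2,0,0,11.7,0,0,0,4.2]

```text
clock: 7.45
tool_pos: [0.604, 0.3347, 0.0733]
eef_rot: [-3.141, -0.001, 0.147]
ft_force: [-0.9, 0.0, -0.6]
width: 0.478
```

Call:
move_arm:
  rows: [0,0,-4,0,0,0,4.2,0,0,-10,0,0,0,4.2,0,0,-16,0,0,0,4,0,5,-16,0,0,0.05,0,0,10,-16,0,0,0.1,0,0,15,-16,0,0,0.146,0,0,20,-16,0,0,0.146,0,0,20,-16,0,0,0.146,0]

```text
clock: 8.45
tool_pos: [0.6337, 0.1337, 0.2329]
eef_rot: [3.141, -0.0, -0.003]
ft_force: [-0.1, -0.1, -0.4]
width: 0.007
```

```bash
cat > fit1.py <<'E'
from h import *
exec(open("fit0.py").read().split("m=1e-3")[0].split("t,s=")[1].split("\n",1)[1])
t,s=pickle.load(open("ims2.pkl","rb"))
T=((360,200),8);S=((390,150),8)
O=[(t,(.033,.1,.012),(95,310),*T),(t,(-.033,.1,.012),(162,462),*T),(t,(.033,-.1,.012),(550,103),*T),(t,(-.033,-.1,.012),(620,262),*T),
(s,(.033,.1,.012),(75,448),*S),(s,(-.033,.1,.012),(240,522),*S),(s,(.033,-.1,.012),(297,115),*S),(s,(-.033,-.1,.012),(447,183),*S),
(s,(.0,.042,.026),(245,335),*S)][:8]+[
(t,(0,.042,.026),(270,328),*T),(t,(0,-.042,.026),(466,241),*T),(s,(0,-.042,.026),(320,212),*S)]
cr=fit(O,[.45,-.29,.44]); np.save("cr.npy",cr)
a=fit(O[:4]+O[8:10],cr);b=fit(O[4:8]+O[10:],cr)
E
python3 fit1.py
python3 - <<'E'
from h import *
o=telemetry.get_obs(); print(o['clock'],o['tool_pos'],o['eef_rot'],o['width']*8.81)
t=get_image("top");s=get_image("scene"); pickle.dump((t,s),open("ims3.pkl","wb"))
crop(t,(140,130,370,250),3.4,"pics/t4.png")
crop(s,(140,110,400,300),3,"pics/s4.png")
E
```

```text
[ 0.454  -0.2909  0.4391]
[[-0.6, -0.1], [-0.3, 0.4], [0.4, -0.2], [0.5, -0.8], [-0.3, 0.1], [0.1, 1.0], [-0.0, -0.3], [0.8, -0.2], [-0.2, -0.2], [-0.1, -0.4], [0.4, 0.4]]
[ 0.4534 -0.2911  0.4352]
[[-0.6, -0.1], [-0.3, 0.6], [0.6, 0.1], [0.6, -0.4], [-0.2, -0.0], [-0.0, -0.1]]
[ 0.455  -0.2909  0.4425]
[[-0.4, -0.1], [0.0, 0.8], [-0.3, -0.5], [0.5, -0.5], [0.2, 0.1]]
8.45 [0.63367414 0.13372242 0.23293537] [ 3.14120335e+00 -2.07842005e-04 -3.30418966e-03] 0.06008605955558434
```

View pics/t4.png

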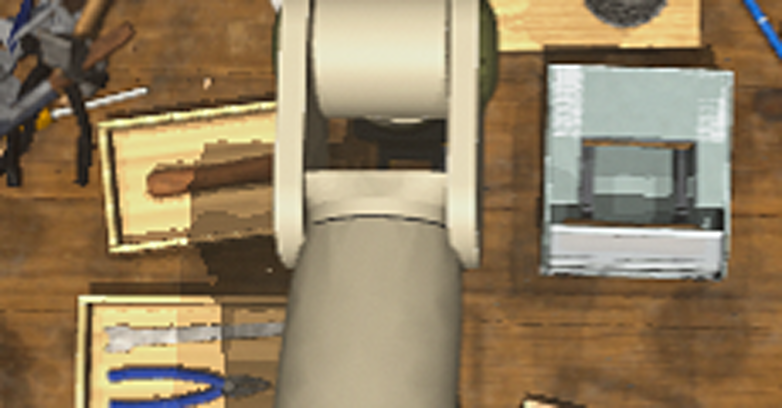

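View pics/s4.png

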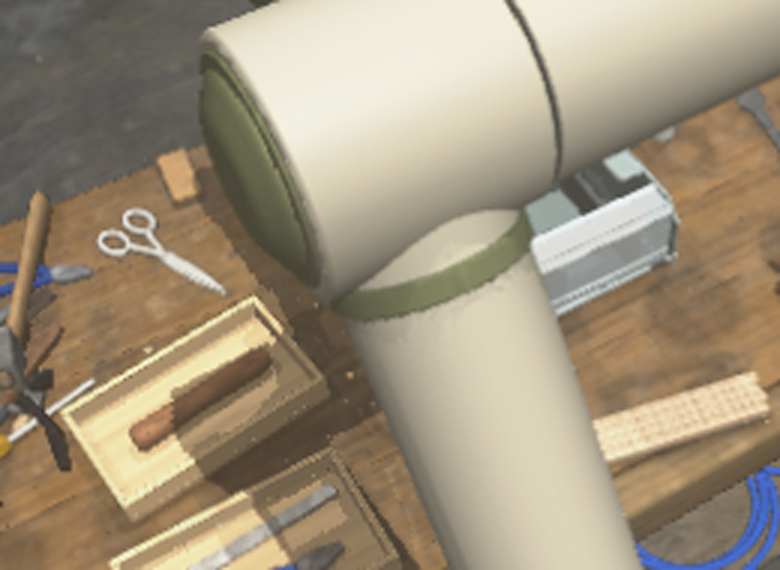

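Run:
```python
exec(open("fit0.py").read().split("C=((360")[0])
print("top");fit(D[:4],d);print("scene");fit(D[4:8],d);
```

```text
[ 0.6098 -0.0432 -0.0025]
[[-0.2, -0.1], [-0.7, -0.1], [-1.0, -0.4], [0.1, 0.1], [-0.9, 0.1], [0.5, 0.1], [-1.4, -0.5], [0.7, -0.2], [2.4, -1.5], [1.6, 1.0]]
top
[ 0.6094 -0.0446  0.0008]
[[0.2, 0.1], [-0.3, -0.1], [-0.5, -0.2], [0.6, 0.2]]
scene
[ 0.609  -0.0452  0.0217]
[[-0.5, 0.7], [0.3, -0.1], [-0.6, -0.2], [1.0, -0.4]]
```

```bash
python3 - <<'E'
import json
json.dump([0.6336,0.136,0.233,0.0],open("cmd.json","w"))
E
python3 go.py 0.5895 -0.0445 0.165 0
```

```text
clk 8.55 cmd [0.6336 0.136  0.233  0.    ] meas [0.6331 0.1369 0.2329] [-3.1412e+00 -1.0000e-04  4.0000e-04] F [-0.2 -0.8 -0. ] w 0.04
row -4.41 18.05 6.8 0 0 -0.0
```

Call:
move_arm:
  rows: [-1.1,4.5,0,0,0,0,0,-2.2,9,0,0,0,0,0,-3.3,13.5,0,0,0,0,0,-4.4,18,0,0,0,0,0,-4.4,18,4,0,0,0,0,-4.4,18,6.8,0,0,0,0,-4.4,18,6.8,0,0,0,0]

```text
clock: 9.43
tool_pos: [0.5889, -0.0418, 0.1633]
eef_rot: [-3.14, 0.004, 0.003]
ft_force: [0.7, 0.7, -0.2]
width: 0.006
```

Run:
```python
from h import *
o=telemetry.get_obs(); print(o['clock'],o['tool_pos'],o['eef_rot'],o['width']*8.81)
t=get_image("top");s=get_image("scene"); pickle.dump((t,s),open("ims4.pkl","wb"))
crop(t,(260,100,390,240),4.2,"pics/t5.png")
crop(s,(250,80,400,240),3.7,"pics/s5.png")
```

```text
9.425 [ 0.58885311 -0.04175263  0.16329869] [-3.14035846e+00  3.66479349e-03  2.69287055e-03] 0.054964138374334844
```

View pics/t5.png

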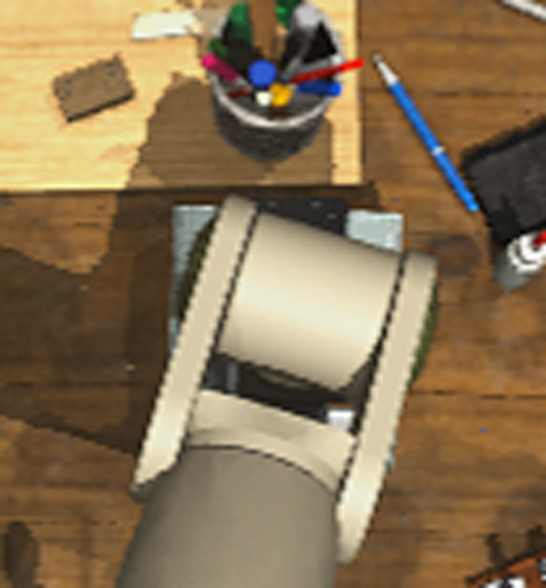

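View pics/s5.png

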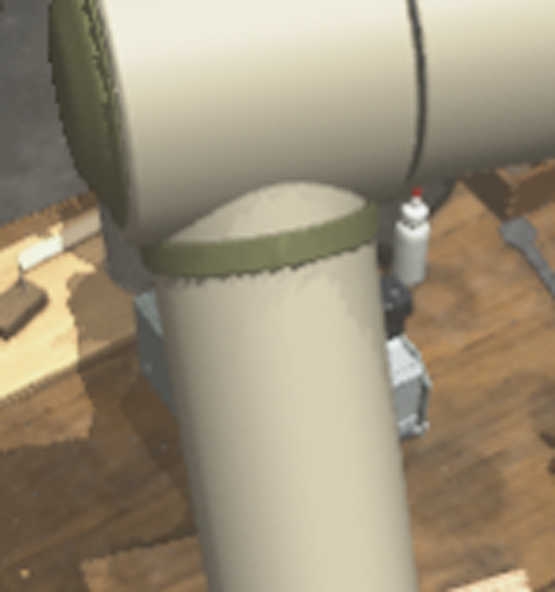

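Call:
move_arm:
  rows: [0,0,1.2,0,0,0,0,0,0,2.4,0,0,0,0,0,0,2.4,0,0,0,0,-1,0,2.4,0,0,0,0,-1.5,0,2.4,0,0,0,0,-2,0,2.4,0,0,0,0,-2.5,0,2.4,0,0,0,0,-2.5,0,2.4,0,0,0,0]

```text
clock: 10.52
tool_pos: [0.5642, -0.0433, 0.141]
eef_rot: [3.141, -0.0, 0.001]
ft_force: [2.9, 0.1, 1.1]
width: 0.005
```

Run:
```python
from h import *
import time
for i in range(1):
    o=telemetry.get_obs(); print(o['clock'],o['tool_pos'],o['ft_force'],o['wrist_torque'])
```

```text
10.525 [ 0.56415136 -0.04333184  0.14101118] [2.88685593 0.08900952 1.107075  ] [-0.0623846  -0.41309459  0.00567877]
```

Call:
move_arm:
  rows: [-1,0,0,0,0,0,0,-2,0,0,0,0,0,0,-3,0,0,0,0,0,0,-4.1,0,0,0,0,0,0,-4.1,0,0,0,0,0,0,-4.1,0,0,0,0,0,0]

```text
clock: 11.28
tool_pos: [0.5235, -0.0433, 0.1409]
eef_rot: [-3.141, -0.0, 0.001]
ft_force: [2.3, 1.0, 0.7]
width: 0.005
```

Run:
```python
from h import *
t=get_image("top");s=get_image("scene"); pickle.dump((t,s),open("ims5.pkl","wb"))
o=telemetry.get_obs(); print(o['clock'],o['tool_pos'],o['ft_force'],o['wrist_torque'])
crop(t,(260,130,390,240),5,"pics/t6.png")
crop(s,(270,100,400,240),4.2,"pics/s6.png")
```

```text
11.375 [ 0.52358704 -0.04330214  0.14083944] [1.90292924 0.47088975 1.56704473] [ 0.02079343 -0.35401167 -0.03581534]
```

View pics/t6.png

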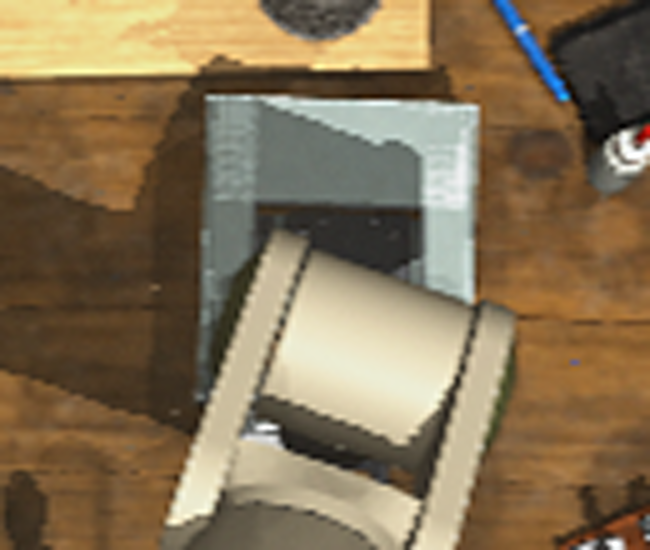

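View pics/s6.png

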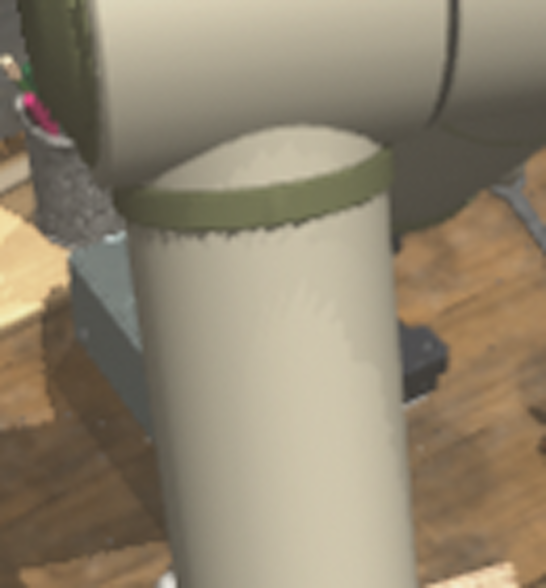

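Call:
move_arm:
  rows: [0.1,0,0,0,0,0,6,0.5,0,0,0,0,0,6,1,0,0,0,0,0,6,1.4,0,0,0,0,0,6,1.9,0,0,0,0,0,6,2.4,0,0,0,0,0,6,2.8,0,0,0,0,0,6,3.0,0,0,0,0,0,6]

```text
clock: 12.38
tool_pos: [0.5535, -0.0433, 0.1409]
eef_rot: [3.141, -0.0, 0.001]
ft_force: [1.5, 0.3, 0.9]
width: 0.681
```

Run:
```python
from h import *
t=get_image("top");s=get_image("scene"); pickle.dump((t,s),open("ims6.pkl","wb"))
o=telemetry.get_obs(); print(o['clock'],o['tool_pos'],o['ft_force'],o['wrist_torque'],o['width']*8.81)
crop(t,(260,130,390,240),5,"pics/t7.png")
crop(s,(270,100,400,240),4.2,"pics/s7.png")
```

```text
12.475 [ 0.55343457 -0.0432761   0.14084528] [ 1.73155804 -0.18229675  2.10865291] [-0.10488844 -0.3715727   0.00956927] 5.996208135508755
```

View pics/t7.png

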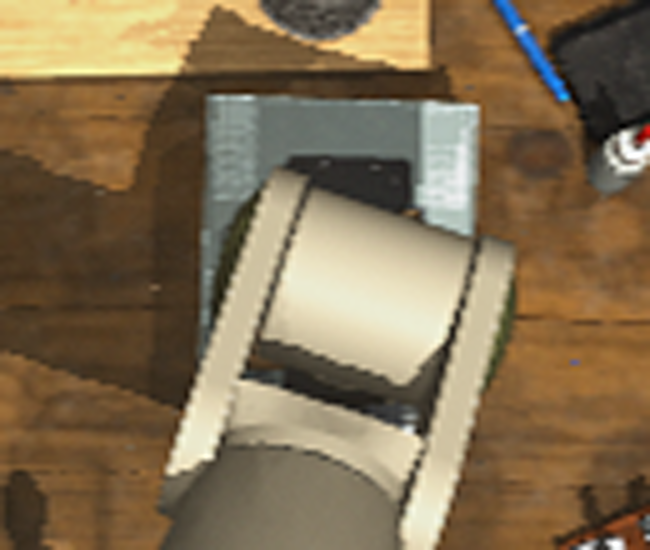

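View pics/s7.png

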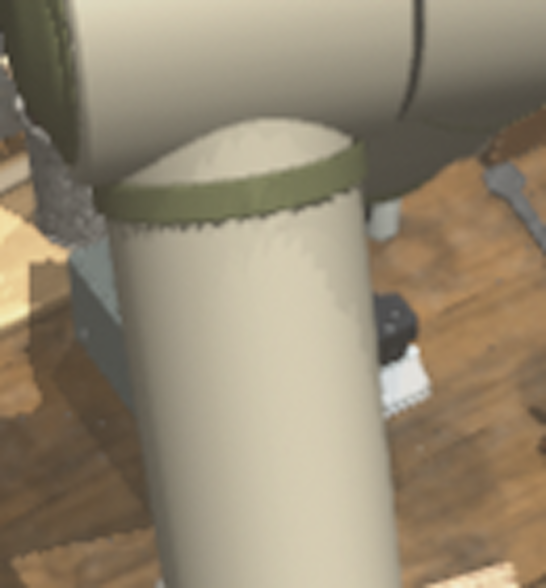

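Call:
move_arm:
  rows: [0,0,1,0,0,0,6,0,0,2,0,0,0,6,0,0,3,0,0,0,6,0,0,3.4,0,0,0,6,0,0,3.4,0,0,0,6]

```text
clock: 13.1
tool_pos: [0.5533, -0.0433, 0.1063]
eef_rot: [-3.141, 0.001, 0.001]
ft_force: [2.2, -0.0, -1.0]
width: 0.682
```

Call:
move_arm:
  rows: [0,0,0,0,0,0,2,0,0,0,0,0,0,2,0,0,0,0,0,0,2,0,0,0,0,0,0,2,0,0,0,0,0,0,2,0,0,0,0,0,0,2,0,0,0,0,0,0,2]
  force: 25

```text
clock: 13.98
tool_pos: [0.5534, -0.0433, 0.107]
eef_rot: [3.141, -0.0, 0.001]
ft_force: [2.7, -0.1, 5.1]
width: 0.33
```

Call:
move_arm:
  rows: [0,0,-0.7,0,0,0,2,0,0,-1.5,0,0,0,2,0,0,-2.5,0,0,0,2,0,0,-4,0,0,0,2,0,0,-6,0,0,0,2,0,0,-9,0,0,0,2,0,0,-12,0,0,0,2,0,0,-14,0,0,0,2]

```text
clock: 14.98
tool_pos: [0.553, -0.0432, 0.249]
eef_rot: [3.141, -0.001, 0.001]
ft_force: [0.0, -1.1, 0.1]
width: 0.322
```

Run:
```python
from h import *
t=get_image("top");s=get_image("scene"); pickle.dump((t,s),open("ims7.pkl","wb"))
o=telemetry.get_obs(); print(o['clock'],o['tool_pos'],o['ft_force'],o['wrist_torque'],o['width']*8.81)
crop(t,(260,130,390,240),5,"pics/t8.png")
crop(s,(270,80,430,240),4.2,"pics/s8.png")
```

```text
15.075 [ 0.55344563 -0.04331189  0.24939847] [-0.36591501  0.48618168 -0.50557784] [-0.01312908 -0.1170089   0.01350361] 2.8968185045857373
```

View pics/t8.png

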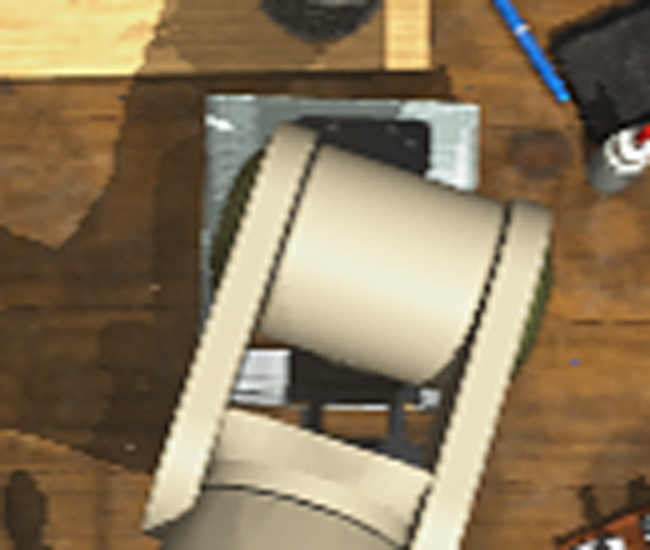

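View pics/s8.png

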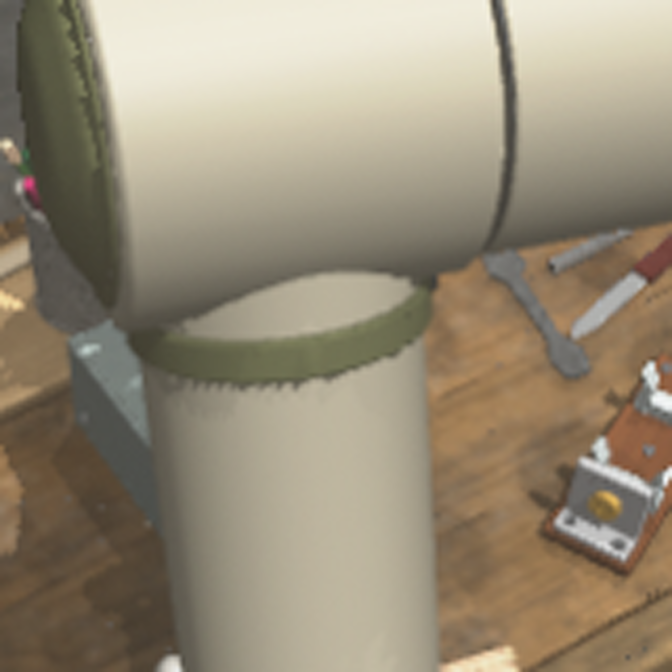

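```bash
python3 - <<'E'
import json
json.dump([0.5535,-0.0435,0.249,0.0],open("cmd.json","w"))
E
python3 go.py 0.4565 -0.2964 0.149 0.439
```

```text
clk 15.07 cmd [ 0.5535 -0.0435  0.249   0.    ] meas [ 0.5534 -0.0433  0.2494] [ 3.1403e+00 -3.7000e-03  1.1000e-03] F [-0.4  0.5 -0.5] w 2.9
row -9.7 25.29 10.0 0 0 -0.439
```

Call:
move_arm:
  rows: [-1.8,4.6,0,0,0,-0.08,2,-3.5,9.2,0,0,0,-0.16,2,-5.3,13.8,0,0,0,-0.24,2,-7.1,18.4,0,0,0,-0.32,2,-8.8,23,2,0,0,-0.4,2,-9.7,25.3,5,0,0,-0.439,2,-9.7,25.3,9,0,0,-0.439,2,-9.7,25.3,10,0,0,-0.439,2]

```text
clock: 16.08
tool_pos: [0.4555, -0.2957, 0.1445]
eef_rot: [-3.136, 0.002, 0.439]
ft_force: [-0.3, 0.7, -0.0]
width: 0.329
```

Call:
move_arm:
  rows: [0,0,0,0,0,0,2,0,0,0,0,0,0,2]

```text
clock: 16.32
tool_pos: [0.4571, -0.2964, 0.1481]
eef_rot: [3.139, -0.001, 0.441]
ft_force: [0.3, -0.5, -0.5]
width: 0.33
```

Run:
```python
from h import *
t=get_image("top");s=get_image("scene"); pickle.dump((t,s),open("ims8.pkl","wb"))
o=telemetry.get_obs(); print(o['clock'],o['tool_pos'],o['eef_rot'],o['ft_force'],o['width']*8.81)
crop(t,(350,190,460,280),6,"pics/t9.png")
crop(s,(390,140,460,220),8,"pics/s9.png")
crop(s,(250,80,400,240),3.7,"pics/s9d.png")
```

```text
16.425 [ 0.45697351 -0.2963866   0.14795279] [ 3.13954756e+00 -6.95084222e-04  4.40507787e-01] [ 0.11603591 -0.22336588 -0.5663063 ] 2.877318271368177
```

View pics/t9.png

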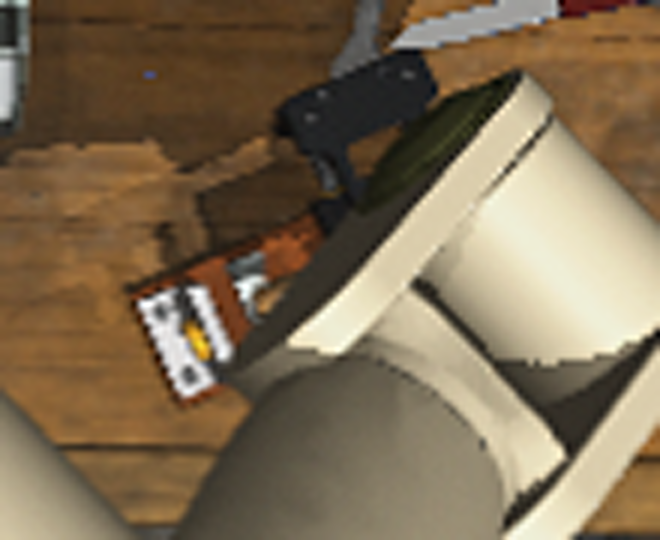

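View pics/s9.png

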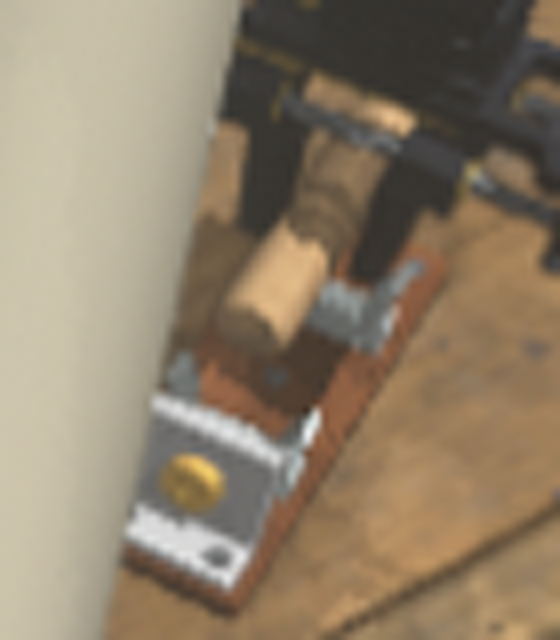

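View pics/s9d.png

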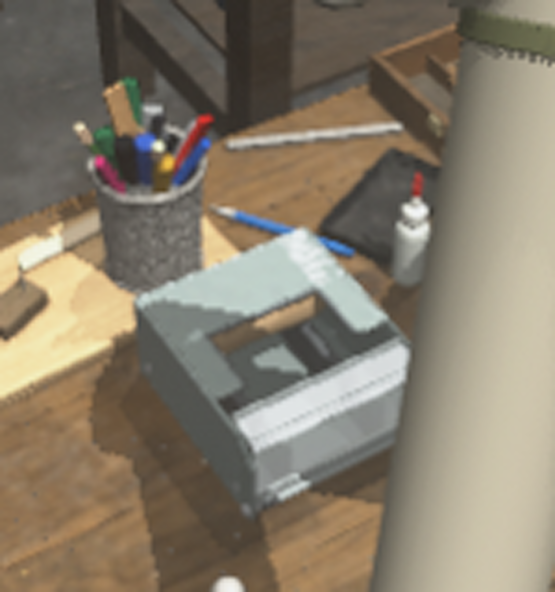

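Run:
```python
exec(open("fit0.py").read().split("m=1e-3")[0].replace("ims0","ims8"))
cr=np.load("cr.npy"); T=telemetry.get_obs(); print(cr)
p=T['tool_pos']; 
def loc(P): a=cr[2]; d=P[:2]-cr[:2]; return np.array([d[0]*np.cos(a)+d[1]*np.sin(a),-d[0]*np.sin(a)+d[1]*np.cos(a)])
print("tcp local",loc(p))
for c in [(252,328)]:
    P=back(s,[px(c,(390,140),8)],p[2]-.0495)[0]; print(P,loc(P))
# overlay predicted blank (assuming centred u=0) and saddles
L=lambda l:proj(s,W(cr,l))
z=p[2]-.0495; gy=loc(p)
def bx(x0,x1,y0,y1,z): return [(x0,y0,z),(x1,y0,z),(x1,y1,z),(x0,y1,z),(x0,y0,z)]
e=lambda y,dx=0:[(gy[0]+a,y,z+b) for a,b in [(-.0145,-.0145),(.0145,-.0145),(.0145,.0145),(-.0145,.0145),(-.0145,-.0145)]]
crop(s,(390,140,460,220),8,"pics/s9o.png",[(L(e(gy[1]+.065)),(0,255,0)),(L(bx(-.033,.033,-.1,.1,.012)),(255,0,0)),(L(bx(-.017,.017,-.049,-.035,.026)),(0,0,255)),(L(bx(-.017,.017,.035,.049,.026)),(0,0,255)),(L([(-.027,.072,.066),(.027,.072,.066)]),(0,255,255))])
```

```text
[ 0.45404655 -0.29088758  0.43906983]
tcp local [ 0.00031171 -0.00622167]
[ 0.43224048 -0.23992574  0.09845279] [0.00192606 0.05539769]
```

View pics/s9o.png

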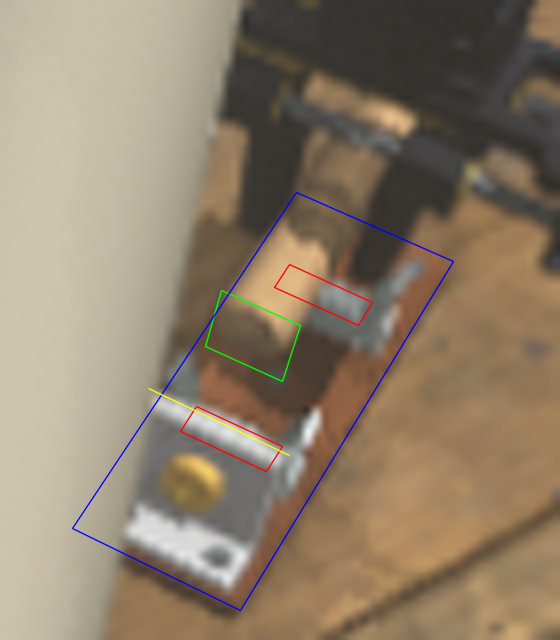

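Call:
move_arm:
  rows: [0,0,1.5,0,0,0,2,0,0,3,0,0,0,2,0,0,4,0,0,0,2,0,0,4.7,0,0,0,2,0,0,5.2,0,0,0,2,0,0,5.6,0,0,0,2,0,0,5.8,0,0,0,2,0,0,5.8,0,0,0,2]

```text
clock: 17.42
tool_pos: [0.4566, -0.2964, 0.0899]
eef_rot: [3.141, -0.0, 0.44]
ft_force: [-3.5, 1.9, 10.3]
width: 0.33
```

Run:
```python
from h import *
t=get_image("top");s=get_image("scene"); pickle.dump((t,s),open("ims9.pkl","wb"))
o=telemetry.get_obs(); print(o['clock'],o['tool_pos'],o['eef_rot'],o['ft_force'],o['wrist_torque'],o['width']*8.81)
crop(t,(350,190,460,280),6,"pics/t10.png")
crop(s,(390,140,460,220),8,"pics/s10.png")
```

```text
17.525 [ 0.45660134 -0.29636947  0.08993932] [ 3.14054894e+00 -2.20479588e-04  4.40195158e-01] [-3.31130601  2.02761841 10.31885285] [ 0.3031241   0.41033649 -0.01229723] 2.9098176695835627
```

View pics/s10.png

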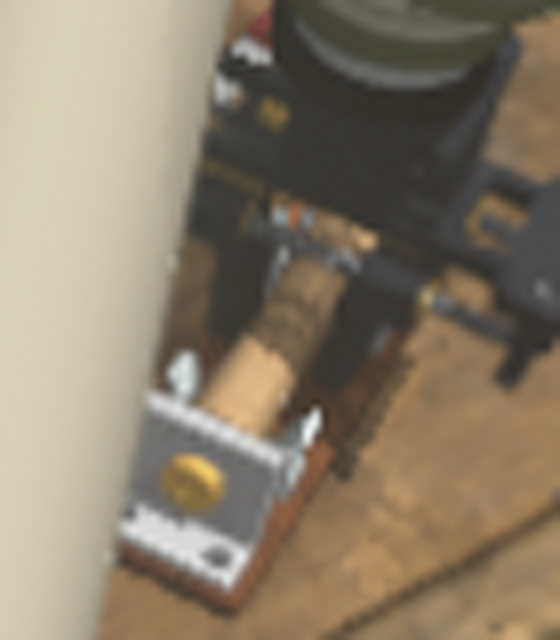

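Call:
move_arm:
  rows: [0,-0.2,-0.1,0,0,0,2,0,-0.5,-0.1,0,0,0,2,0,-0.8,-0.1,0,0,0,2,0,-1.1,-0.1,0,0,0,2,0,-1.3,-0.1,0,0,0,2,0,-1.3,-0.1,0,0,0,2]

```text
clock: 18.27
tool_pos: [0.4515, -0.2852, 0.09]
eef_rot: [3.139, -0.001, 0.44]
ft_force: [2.3, -4.0, 1.1]
width: 0.329
```

Call:
move_arm:
  rows: [0,0,0,0,0,0,2,0,-0.1,0,0,0,0,2,0,-0.1,0,0,0,0,2]

```text
clock: 18.65
tool_pos: [0.4515, -0.2851, 0.0901]
eef_rot: [3.137, -0.001, 0.44]
ft_force: [3.6, -7.8, -1.8]
width: 0.326
```

Run:
```python
exec(open("fit0.py").read().split("m=1e-3")[0])
t=get_image("top");s=get_image("scene"); pickle.dump((t,s),open("ims10.pkl","wb"))
o=telemetry.get_obs(); print(o['clock'],o['tool_pos'],o['eef_rot'],o['ft_force'],o['wrist_torque'],o['width']*8.81)
crop(t,(350,190,460,280),6,"pics/t11.png")
crop(s,(390,140,460,220),8,"pics/s11.png")
```

```text
18.75 [ 0.4514323  -0.28510171  0.0900842 ] [ 3.13722637e+00 -9.49492750e-04  4.39975165e-01] [ 3.88071903 -8.01894017 -0.16176769] [-1.17289933 -0.74532085  0.0177878 ] 2.8335021565817127
```

View pics/s11.png

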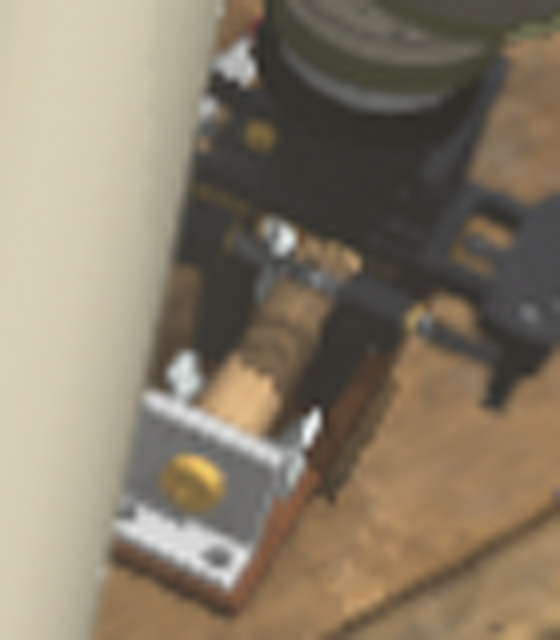

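View pics/t11.png

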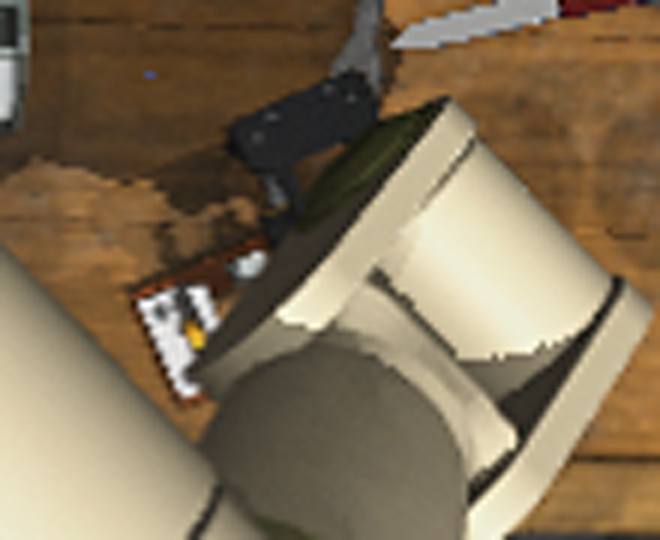

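Call:
move_arm:
  rows: [0,0,0.05,0,0,0,2,0,0,0.05,0,0,0,5.5,0,0,0.05,0,0,0,5.5,0,0,0.05,0,0,0,5.5,0,0,0.05,0,0,0,5.5]

```text
clock: 19.38
tool_pos: [0.4505, -0.2835, 0.0891]
eef_rot: [-3.141, 0.0, 0.44]
ft_force: [1.1, 0.7, 0.7]
width: 0.623
```

Now straight up and away for a look.

Call:
move_arm:
  rows: [0,0,-2,0,0,0,5.5,0,0,-5,0,0,0,5.5,0,0,-10,0,0,0,5.5,0,0,-16,0,0,0,5.5,-5,3,-18,0,0,0,5.5,-10,5,-18,0,0,0,5.5,-12,10,-18,0,0,0,5.5,-12,15,-18,0,0,0,5.5]

```text
clock: 20.38
tool_pos: [0.4049, -0.4725, 0.2696]
eef_rot: [3.142, 0.0, 0.438]
ft_force: [-0.3, -0.1, -0.0]
width: 0.623
```

Run:
```python
exec(open("fit0.py").read().split("m=1e-3")[0])
t=get_image("top");s=get_image("scene"); pickle.dump((t,s),open("ims11.pkl","wb"))
o=telemetry.get_obs(); print(o['clock'],o['tool_pos'],o['ft_force'])
cr=np.load("cr.npy")
crop(t,(360,200,450,270),8,"pics/t12.png")
crop(s,(390,150,450,220),8,"pics/s12.png")
cv2.imwrite("pics/s12f.png",s["pixels"][:,:,::-1])
cv2.imwrite("pics/t12f.png",t["pixels"][:,:,::-1])
```

```text
20.475 [ 0.4062079 -0.4738548  0.2677578] [-0.45526867  0.82595205 -1.18959944]
```

View pics/s12.png

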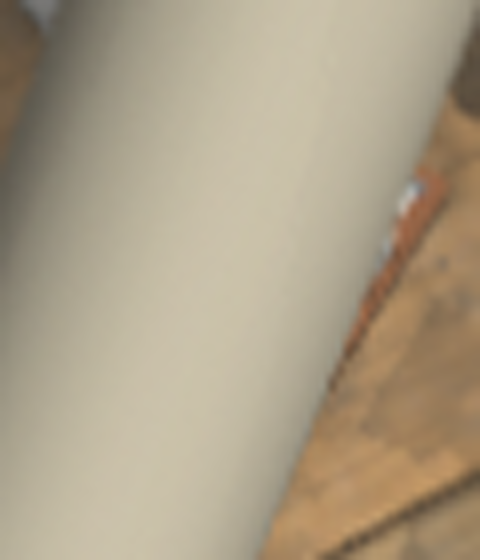

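View pics/t12.png

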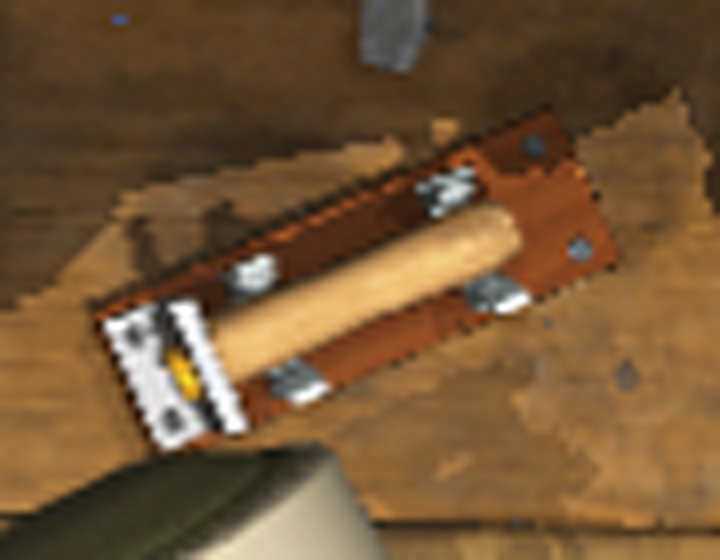

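View pics/t12f.png

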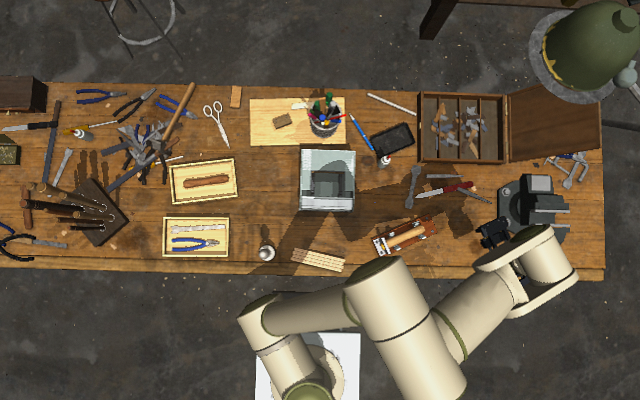

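Call:
move_arm:
  rows: [4,-4,-3,0,0,0,5.5,8,-9,-6,0,0,0,5.5,10,-14,-6,0,0,0,5.5,12,-20,-6,0,0,0,5.5,14,-26,-6,0,0,0,5.5,16,-32,-6,0,0,0,5.5,18,-38,-6,0,0,0,5.5,18,-43,-6,0,0,0,5.5]

```text
clock: 21.48
tool_pos: [0.3843, -0.0024, 0.3291]
eef_rot: [-3.141, -0.0, 0.441]
ft_force: [0.5, 0.0, 0.4]
width: 0.625
```

Run:
```python
exec(open("fit0.py").read().split("m=1e-3")[0])
t=get_image("top");s=get_image("scene"); pickle.dump((t,s),open("ims12.pkl","wb"))
o=telemetry.get_obs(); print(o['clock'],o['tool_pos'],o['ft_force'])
cr=np.load("cr.npy")
L=lambda im,l:proj(im,W(cr,l))
G=(0,255,0)
for im,b,n in ((t,(360,200,450,270),"t13"),(s,(390,150,450,220),"s13")):
    crop(im,b,8,f"pics/{n}n.png")
    crop(im,b,8,f"pics/{n}.png",[(L(im,[(x,y,.0405) for x,y in [(-.0145,-.058),(.0145,-.058),(.0145,.072),(-.0145,.072),(-.0145,-.058)]]),G),(L(im,[(0,-.058,z) for z in (.026,.055)]),(255,0,0)),(L(im,[(x,y,.012) for x,y in [(-.033,-.1),(.033,-.1),(.033,.1),(-.033,.1),(-.033,-.1)]]),(0,0,255))])
    a=cv2.imread(f"pics/{n}n.png");c=cv2.imread(f"pics/{n}.png"); m=np.hstack([a,c]); k=min(800/m.shape[1],600/m.shape[0]); cv2.imwrite(f"pics/{n}.png",cv2.resize(m,None,fx=k,fy=k))
```

```text
21.575 [ 0.38289542 -0.00102861  0.32937651] [ 0.19731562  0.05777007 -0.301101  ]
```

View pics/t13.png

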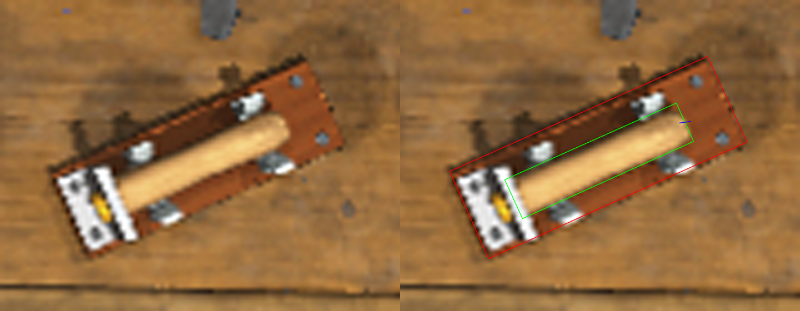

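View pics/s13.png

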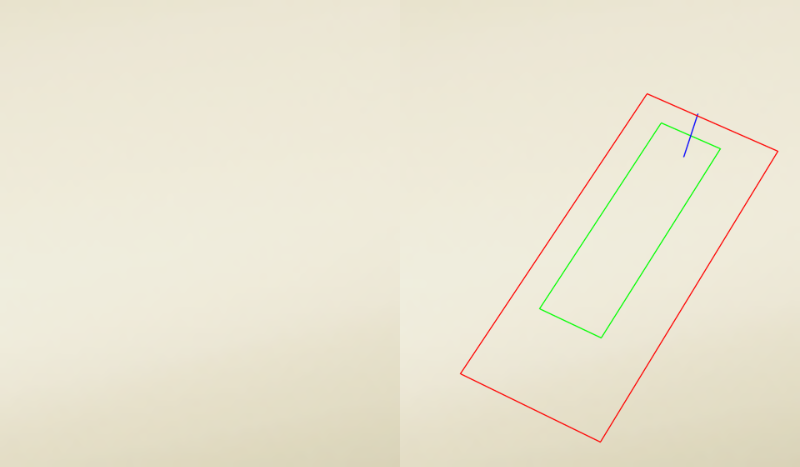

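```bash
python3 - <<'E'
import json
from bench import telemetry
p=telemetry.get_obs()['tool_pos']
json.dump([*map(float,p),0.439],open("cmd.json","w"))
E
python3 go.py 0.4901 -0.3678 0.2 0.439
```

```text
clk 21.57 cmd [ 0.3829 -0.001   0.3294  0.439 ] meas [ 0.3829 -0.001   0.3294] [-3.1406  0.      0.445 ] F [ 0.2  0.1 -0.3] w 5.47
row -5.89 37.76 12.94 0 0 -0.0
```

Call:
move_arm:
  rows: [-0.9,5.5,0,0,0,0,0,-1.8,11,0,0,0,0,0,-2.7,17,0,0,0,0,0,-3.6,23,2,0,0,0,0,-4.5,29,5,0,0,0,0,-5.4,35,9,0,0,0,0,-5.9,37.8,12,0,0,0,0,-5.9,37.8,12.9,0,0,0,0]

```text
clock: 22.58
tool_pos: [0.4923, -0.374, 0.1966]
eef_rot: [-3.137, 0.002, 0.437]
ft_force: [-0.6, 0.1, 1.8]
width: 0.003
```

Call:
move_arm:
  rows: [0,0,0,0,0,0,0,0,0,0,0,0,0,0]

```text
clock: 22.82
tool_pos: [0.4934, -0.3712, 0.2019]
eef_rot: [3.14, -0.001, 0.441]
ft_force: [0.3, -0.3, -0.1]
width: 0.004
```

```bash
cat > loc.py <<'E'
from h import *
cr=np.load("cr.npy")
def loc(P): a=cr[2]; d=P[:2]-cr[:2]; return np.array([d[0]*np.cos(a)+d[1]*np.sin(a),-d[0]*np.sin(a)+d[1]*np.cos(a)])
o=telemetry.get_obs(); f=o['ft_force']; a=cr[2]
print(round(float(o['clock']),2),"local",np.round(loc(o['tool_pos'])*1000,1),"z",round(o['tool_pos'][2]*1000,1),"F local",np.round([f[0]*np.cos(a)+f[1]*np.sin(a),-f[0]*np.sin(a)+f[1]*np.cos(a),f[2]],1),"yaw",o['eef_rot'][2],"w",o['width'])
E
python3 loc.py
python3 - <<'E'
from h import *
t=get_image("top");s=get_image("scene"); pickle.dump((t,s),open("ims13.pkl","wb"))
crop(t,(360,190,460,280),7,"pics/t14.png"); crop(s,(380,110,460,220),5.5,"pics/s14.png")
E
```

```text
22.82 local [  1.5 -89.4] z 201.9 F local [ 0.1 -0.4 -0.1] yaw 0.44098340291627935 w 0.003900654222959798
```

View pics/s14.png

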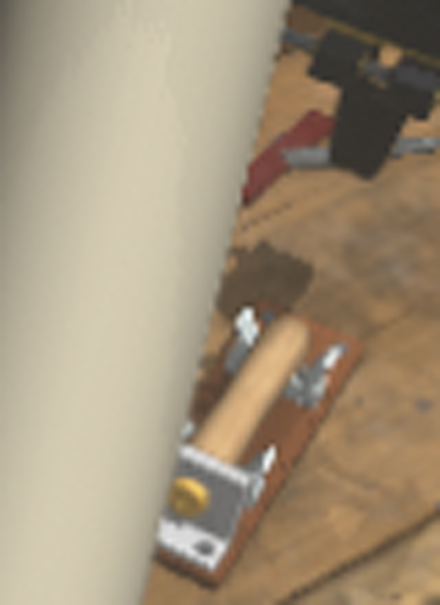

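View pics/t14.png

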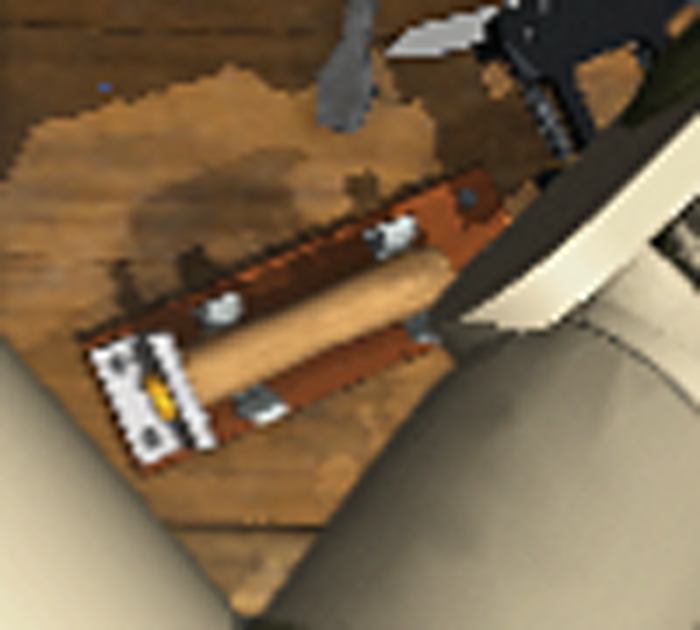

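Call:
move_arm:
  rows: [0,0,4,0,0,0,0,0,0,8,0,0,0,0,0,0,10.5,0,0,0,0,0,0,10.5,0,0,0,0,0,-0.5,10.5,0,0,0,0,0,-0.9,10.5,0,0,0,0,0,-1.2,10.5,0,0,0,0,0,-1.2,10.5,0,0,0,0]

```text
clock: 23.92
tool_pos: [0.4882, -0.3609, 0.0957]
eef_rot: [3.141, -0.0, 0.44]
ft_force: [0.2, -0.6, 0.2]
width: 0.006
```

```bash
python3 loc.py
```

```text
23.93 local [  1.1 -77.9] z 95.7 F local [-0.  -0.6  0.2] yaw 0.44021311103141336 w 0.0063118872665131566
```

Step towards the end of the blank in 2 mm moves, reading the force.

Call:
move_arm:
  rows: [0,-0.2,0,0,0,0,0,0,-0.4,0,0,0,0,0,0,-0.5,0,0,0,0,0,0,-0.5,0,0,0,0,0]

```text
clock: 24.42
tool_pos: [0.486, -0.3565, 0.0952]
eef_rot: [-3.142, 0.0, 0.44]
ft_force: [0.5, -0.2, -1.6]
width: 0.003
```

```bash
python3 loc.py
```

```text
24.43 local [  1. -73.] z 95.2 F local [ 0.3 -0.4 -1.6] yaw 0.4400438189861233 w 0.002940383838351268
```

Call:
move_arm:
  rows: [0,-0.1,0,0,0,0,0,0,-0.2,0,0,0,0,0,0,-0.2,0,0,0,0,0]

```text
clock: 24.8
tool_pos: [0.4852, -0.3547, 0.0953]
eef_rot: [3.142, 0.0, 0.44]
ft_force: [0.2, -0.3, -0.3]
width: 0.005
```

```bash
python3 loc.py
```

```text
24.8 local [  1. -71.] z 95.3 F local [ 0.  -0.4 -0.3] yaw 0.440068700811997 w 0.0050753054329418755
```

Call:
move_arm:
  rows: [0,-0.1,0,0,0,0,0,0,-0.2,0,0,0,0,0,0,-0.2,0,0,0,0,0]

```text
clock: 25.18
tool_pos: [0.4843, -0.3529, 0.0953]
eef_rot: [3.142, 0.0, 0.44]
ft_force: [0.9, -0.7, -0.2]
width: 0.005
```

Call:
move_arm:
  rows: [0,-0.1,0,0,0,0,0,0,-0.15,0,0,0,0,0,0,-0.15,0,0,0,0,0]

```text
clock: 25.55
tool_pos: [0.4843, -0.3525, 0.0958]
eef_rot: [3.138, -0.001, 0.44]
ft_force: [3.3, -4.7, -1.2]
width: 0.007
```

```bash
python3 loc.py
python3 - <<'E'
from h import *
t=get_image("top");s=get_image("scene"); pickle.dump((t,s),open("ims14.pkl","wb"))
crop(t,(360,190,460,280),7,"pics/t15.png"); crop(s,(380,110,460,220),5.5,"pics/s15.png")
E
```

```text
25.55 local [  1.2 -68.7] z 95.8 F local [ 1.  -5.6 -1.2] yaw 0.4397245036412534 w 0.007163940181723804
```

View pics/s15.png

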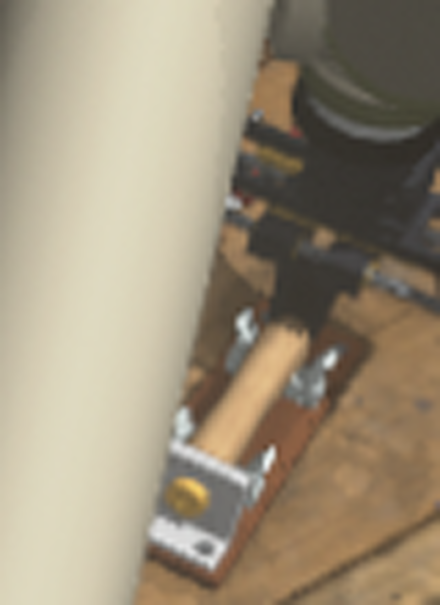

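Run:
```python
exec(open("fit0.py").read().split("m=1e-3")[0].replace("ims0","ims12"))
T=((360,200),8)
cr=np.array([.4534,-.2911,.4352])
def loc(P,cr=cr): a=cr[2]; d=P[:2]-cr[:2]; return np.array([d[0]*np.cos(a)+d[1]*np.sin(a),-d[0]*np.sin(a)+d[1]*np.cos(a)])*1000
# colour profile along axis at several heights
from scipy.ndimage import map_coordinates
im=t['pixels'].astype(float)
for z in (.045,.050,.055):
    ys=np.arange(-.075,-.045,.0015)
    P=W(cr,[(0.0,y,z) for y in ys]); uv=proj(t,P)
    v=[map_coordinates(im[:,:,k],[uv[:,1],uv[:,0]],order=1) for k in (0,1,2)]
    print(z,[(round(y*1000,1),int(g)) for y,g in zip(ys,v[1])])
# plate top inner edge profile z=.066
ys=np.arange(.060,.090,.0015)
for x in(-.02,.02,.023):
    uv=proj(t,W(cr,[(x,y,.066) for y in ys])); v=map_coordinates(im[:,:,1],[uv[:,1],uv[:,0]],order=1)
    print(x,[(round(y*1000,1),int(g)) for y,g in zip(ys,v)])
# saddles: seat z=.026 edges along y at x=0 from ims2
t2=pickle.load(open("ims2.pkl","rb"))[0]; i2=t2['pixels'].astype(float)
for y0 in(-.042,.042):
    ys=y0+np.arange(-.014,.0141,.002); uv=proj(t2,W(cr,[(0,y,.026) for y in ys])); v=map_coordinates(i2[:,:,2],[uv[:,1],uv[:,0]],order=1)
    print(y0,[(round(y*1000,1),int(g)) for y,g in zip(ys,v)])
```

```text
0.045 [(np.float64(-75.0), 75), (np.float64(-73.5), 75), (np.float64(-72.0), 75), (np.float64(-70.5), 75), (np.float64(-69.0), 76), (np.float64(-67.5), 77), (np.float64(-66.0), 76), (np.float64(-64.5), 74), (np.float64(-63.0), 73), (np.float64(-61.5), 73), (np.float64(-60.0), 77), (np.float64(-58.5), 90), (np.float64(-57.0), 109), (np.float64(-55.5), 139), (np.float64(-54.0), 163), (np.float64(-52.5), 159), (np.float64(-51.0), 158), (np.float64(-49.5), 160), (np.float64(-48.0), 165), (np.float64(-46.5), 171)]
0.05 [(np.float64(-75.0), 75), (np.float64(-73.5), 74), (np.float64(-72.0), 75), (np.float64(-70.5), 75), (np.float64(-69.0), 74), (np.float64(-67.5), 75), (np.float64(-66.0), 76), (np.float64(-64.5), 75), (np.float64(-63.0), 73), (np.float64(-61.5), 72), (np.float64(-60.0), 72), (np.float64(-58.5), 77), (np.float64(-57.0), 91), (np.float64(-55.5), 109), (np.float64(-54.0), 137), (np.float64(-52.5), 159), (np.float64(-51.0), 160), (np.float64(-49.5), 160), (np.float64(-48.0), 163), (np.float64(-46.5), 168)]
0.055 [(np.float64(-75.0), 74), (np.float64(-73.5), 74), (np.float64(-72
[... 1993 characters left out ...]
t64(-52.0), 50), (np.float64(-50.0), 106), (np.float64(-48.0), 183), (np.float64(-46.0), 251), (np.float64(-44.0), 246), (np.float64(-42.0), 243), (np.float64(-40.0), 245), (np.float64(-38.0), 241), (np.float64(-36.0), 210), (np.float64(-34.0), 98), (np.float64(-32.0), 32), (np.float64(-30.0), 28), (np.float64(-28.0), 26)]
0.042 [(np.float64(28.0), 31), (np.float64(30.0), 28), (np.float64(32.0), 39), (np.float64(34.0), 126), (np.float64(36.0), 204), (np.float64(38.0), 234), (np.float64(40.0), 244), (np.float64(42.0), 241), (np.float64(44.0), 243), (np.float64(46.0), 243), (np.float64(48.0), 198), (np.float64(50.0), 113), (np.float64(52.0), 41), (np.float64(54.0), 27), (np.float64(56.0), 27)]
```

Call:
move_arm:
  rows: [0,0.5,0,0,0,0,0,0,1.5,0,0,0,0,0,0,1.5,-4,0,0,0,0,0,1.5,-9,0,0,0,0,0,1.5,-15,0,0,0,0,0,1.5,-20,0,0,0,0,-5,-3,-22,0,0,0,0,-10,-6,-22,0,0,0,0]

```text
clock: 26.65
tool_pos: [0.3697, -0.34, 0.3164]
eef_rot: [3.139, -0.0, 0.442]
ft_force: [-0.6, -1.0, 0.2]
width: 0.005
```

Run:
```python
from h import *
t=get_image("top");s=get_image("scene"); pickle.dump((t,s),open("ims15.pkl","wb"))
o=telemetry.get_obs(); print(o['clock'],o['tool_pos'],o['ft_force'])
crop(t,(150,130,450,280),2.6,"pics/t16.png"); cv2.imwrite("pics/s16.png",s["pixels"][:,:,::-1])
crop(t,(360,200,450,270),8,"pics/t16c.png")
```

```text
26.75 [ 0.36697848 -0.33915385  0.31569095] [ 0.24924947 -0.2587376  -0.28881854]
```

View pics/t16.png

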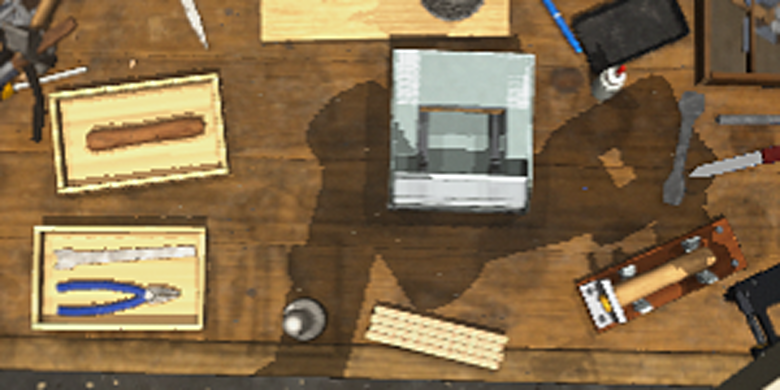

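View pics/s16.png

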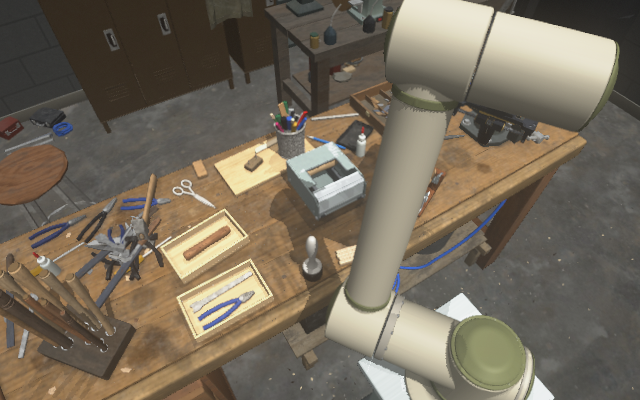

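View pics/t16c.png

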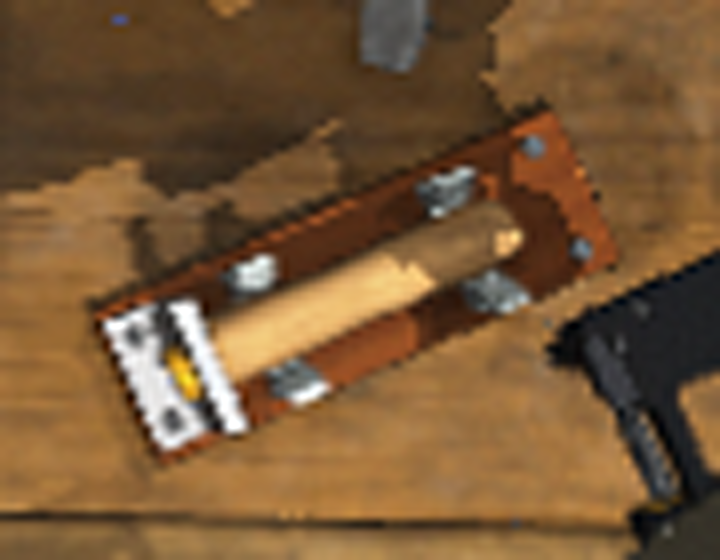

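Call:
move_arm:
  rows: [0,0,0,0,0,0,0,0,0,0,0,0,0,0,0,0,0,0,0,0,0]

```text
clock: 27.12
tool_pos: [0.3715, -0.3405, 0.3148]
eef_rot: [-3.141, 0.0, 0.441]
ft_force: [0.2, 0.0, 0.5]
width: 0.006
```

```bash
python3 -c "
from bench import robot,telemetry
o=telemetry.get_obs();print(o['clock'],o['qvel'],o['ft_force'])
print(robot.close_job())"
```

```text
27.125 [-0.00163515 -0.00355416  0.00514818 -0.00198609  0.00054415  0.00031496] [0.17432893 0.00500726 0.45577197]
the job is handed in; nothing more can be done
None
```

The changeover is done in the order asked and was handed in at 27.1 s. The finished handle went into the empty tray first. I then hooked the flap and held it open with the front finger while I gripped and lifted out the blank. The blank went into the cradle's saddles and I slid it along to the stop plate.

**Last checks:**
- **Finished handle:** it lies flat in the tray in both camera views.
- **Flap and other items:** the flap is shut, and the glue bottle, tamper and tool tray look where they were.
- **Blank:** the last top picture shows it lying in both saddles.
- **Stop plate:** the plate hides the butted end, so I checked it by force and by the far end:
  - **Gripped push:** pushing it against the stop stalled at about 9 N.
  - **Second push:** a push on its far end, with the fingers shut, met firm resistance at once (5.6 N).
  - **Far-end picture:** a top picture taken before that second push puts the far end at about -57 to -58 mm in the cradle's frame; -58 mm is expected.

**What disagreed:** before these, a rough camera estimate had put the first contact about 4 mm later. Taken with a nominal finger width, the second push put the far end at about -60 mm. I judged both to be camera and finger-width error.

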